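Reset the lab bench for the next group

ROBOT

A 6-joint arm with a two-finger parallel gripper is mounted at the origin on the work surface. World frame = base frame: x ahead of the robot, y to its left, z up, the work surface at z = 0. Lengths are in mm, angles in rad, forces in N, time in s.
With the tool pointing down it reaches from about 275 to 725 mm from the base axis. Payload 15.9 kg.
Tool frame: the origin (TCP) lies at the very end of the fingers, on their centre line; the grasp point (between the pads) lies 19 mm behind it; y points along the fingers, x is the direction in which the jaws open and shut, and the axes are right-handed (so a half turn about y gives the same grasp; the last joint's range is limited). The gripper opens to 85 mm and grips with 20 to 120 N. Pads are 22 mm wide; open, the fingers measure 114 mm over their backs; the gripper's body (76 mm by 85 mm) begins 54 mm behind the grasp point. The pads swing forward as they close: fully open they stand 13 mm farther back than shut.
Start: joints at [-1.12, 0.213, -0.034, 1.323, 0, 1.571], TCP at [217.835, -450.037, 192.006] pointing down, gripper open.
Joint ranges: [-2.98, 2.98], [-0.74, 1.72], [-1.14, 1.35], [-2.1, 2.04], [-1.57, 1.44], [-3.14, 3.14]. Speed limits (rad/s): [1.89, 1.89, 2.39, 2.57, 3.14, 3.14].

INTERFACE

Orientations are given as a unit quaternion [x, y, z, w].
In Python, from plant import manip gives the robot as it stands.
- The arm moves only by the tool apply_moves, never from a script. Its argument "series" is one flat list of numbers, 5 for each row, row after row: the shift along the tool's x, y, z in cm, then the turn about the tool's y in degrees, then the finger opening in cm, from 0 to 8.54. In form: [dx, dy, dz, roll, jaw, dx, dy, dz, roll, jaw, ...]. A call has 1 to 20 rows; each row is the pose to reach, as a shift and turn from the pose measured when the call began, along the tool's axes at that moment; what a row does not reach only later rows make up. A row lasts 1/8 s, in which the tool goes at most 62.5 mm and 10.7 degrees, less where a joint would pass 70% of its speed; a pose out of reach is approached as far as the arm can. A call with a gripper value outside its range is refused whole. The fingers move at their own pace and stop on an object; "newtons" is the grip in N (left out, the last holds). Time passes only in rows, so rows that repeat a pose let the fingers close. It gives the time, the measured TCP pose, the force and the opening at its end, in the units of the state.
- manip.state(): the state, without advancing time (a new reading comes with each control period).
- manip.camera(name): name is "side" or "top"; returns a dict with "color" (480x640x3 uint8, red, green, blue), "fx", "fy", "cx", "cy" (pixels), "R" (3x3) and "t" (3): a world point X has camera coordinates R X + t. Camera axes: x right, y down, z forward; pixel columns grow to the right and rows downward; lengths in mm; the calibration is good to about 2 mm. A picture is of the moment at which its call begins. There is no depth.
- manip.sign_off(): hands the job in, once; it reports no verdict.
The state is a dict: "time": time; "joint_positions": joint angles; "qvel": joint speeds; "tau": joint torques, N m; "position": TCP position; "tcp_rot": TCP orientation; "force": force on the tool from outside, world axes, zero at the start; "torque": the same for the moment, N m; "gripper_width": finger opening in mm.
Only numpy, scipy, OpenCV 4.12 (cv2) and the standard library are available. Lean on these libraries where they do the work, as an engineer would, in place of code of your own. Each camera call takes 0.05 s, during which the arm holds its last target.

TASK

Get the bench ready for the next group: stack every loose breadboard on the pile in the aluminium tray, square with the pile and right side up, feeling for the top of the pile and setting each board down gently, never dropping it; and put the black component blocks into the wide compartment of the sorting box and the screwdrivers into the narrow one. Turn the meter's selector fully anticlockwise to its end stop, then clockwise exactly three clicks, and leave it there. Leave the roll of tape and the eraser where they are.

Things in the scene. Friction and masses are not known exactly. Their poses are not given: they have to be found in the camera images.
- board_a: one of up to three solderless breadboards (flat white plastic plates with rows of contacts on top), 84 (x) x 56 (y) x 12 mm, about 0.06 to 0.13 kg, lying flat on the bench, right side up; origin at the centre of its underside, z up. May be absent.
- board_b: one of up to three solderless breadboards (flat white plastic plates with rows of contacts on top), 84 (x) x 56 (y) x 12 mm, about 0.06 to 0.13 kg, lying flat on the bench, right side up; origin at the centre of its underside, z up. May be absent.
- board_c: one of up to three solderless breadboards (flat white plastic plates with rows of contacts on top), 84 (x) x 56 (y) x 12 mm, about 0.06 to 0.13 kg, lying flat on the bench, right side up; origin at the centre of its underside, z up. May be absent.
- block_a: one of up to two plug-in component blocks: black plastic brick 44 (x) x 22 (y) x 22 mm with two brass sockets on top; origin at the centre of its underside. May be absent.
- block_b: one of up to two plug-in component blocks: black plastic brick 44 (x) x 22 (y) x 22 mm with two brass sockets on top; origin at the centre of its underside. May be absent.
- driver_a: one of up to two small screwdrivers lying flat: black flat-sided handle 62 x 18 x 16 mm, running from x -53 to +9 mm, then a steel shaft 6 mm thick to x +58; origin on the bench side, under the axis; x along the shaft to the tip. May be absent.
- driver_a_grip (a point): point on that screwdriver's axis near its balance point, inside the handle, 18 mm behind its origin (x -18 mm) and 8 mm above its underside; good place to grip across the 18 mm width
- driver_b: one of up to two small screwdrivers lying flat: black flat-sided handle 62 x 18 x 16 mm, running from x -53 to +9 mm, then a steel shaft 6 mm thick to x +58; origin on the bench side, under the axis; x along the shaft to the tip. May be absent.
- driver_b_grip (a point): point on that screwdriver's axis near its balance point, inside the handle, 18 mm behind its origin (x -18 mm) and 8 mm above its underside; good place to grip across the 18 mm width
- tray: low aluminium tray fixed to the bench, 112 (x) x 84 (y) mm with a 15 mm high rim, origin at its centre at bench height. A fixed pile of breadboards of the same 84 x 56 mm outline stands centred in it, long side along the tray's x. The height of the pile is different every time and not reported: its flat top is somewhere between 26 and 64 mm above the bench
- sorter: grey sorting box fixed to the bench, 150 x 150 mm outside, walls 30 mm high and 5 mm thick, floor 4 mm; one wall along its x splits it into a narrow compartment (-y side, 140 x 55 mm inside) and a wide one (+y side, 140 x 80 mm inside). Origin at its centre at bench height
- narrow (a point): centre of the floor of the narrow compartment, axes as the sorting box (long side along x)
- wide (a point): centre of the floor of the wide compartment, axes as the sorting box
- meter: grey bench meter lying face up, fixed to the bench, 140 (x) x 130 (y) x 55 mm, with a display on its far (+x) half and the selector 15 mm from its centre towards -x; origin at its centre at bench height
- selector (a joint): angle of the meter's rotary selector, rad: 0 at its anticlockwise end stop (pointer along the meter's -x, at the long tick on the face), growing clockwise seen from above to 3.49 at the other stop. It has spring detents every 25 degrees (0.436 rad), so the first click is 0.436, the third 1.309; about 0.1 Nm takes it over a detent and it snaps to the nearest click when let go
- selector_grip (a point): point on the selector's upright axis at the height to grip, 86 mm above the bench. The selector is a disc 48 mm across with an upright bar grip on it, 46 mm long, 14 mm wide, top 95 mm above the bench; the bar runs along this point's x axis and turns with the knob, its white pointer mark on the -x end
- tape: bystander: roll of brown tape lying flat among the things, 52 mm across, 18 mm high; leave it alone
- eraser: bystander: white eraser in a card sleeve, 45 x 20 x 12 mm, lying among the things; leave it alone
Things that resemble listed ones, but are neither listed nor needed, are in the scene too. Leave any green or orange look-alike of the board_a alone.

How it is judged:
By the outcome, as a careful person would: the job done as asked, in the order asked, and still so for the second after the job is handed in, with the robot touching nothing.
Of board_a, board_b, board_c only 2 to 3 are there at a start; the rules pass over those that are not, and their reading is None.
Of block_a, block_b, driver_a, driver_b only 2 to 4 are there at a start; the rules pass over those that are not, and their reading is None.
At some moment in a run one of block_a, block_b, driver_a, driver_b may be knocked a few centimetres aside while the robot is not near it.
It also fails if it takes over 210 s, if anything falls off the work surface, if the arm or the gripper's body presses on something with over 40 N, if the wrist force passes 120 N, or if a joint passes its speed limit or range.

## Working session

There is one attempt and no reset: what is moved stays moved. The work goes in short steps, Python scripts to look and compute and a tool call to move; the robot and the scene stay as the last step left them, time stands still between calls to the robot, and variables do not carry over. Pictures are saved under pics/ and viewed, and the job is handed in when it is done.

Besides the shell and the picture viewer there is one more tool, called after "Call:" by a JSON object that holds its "api" and its "payload". apply_moves: Moves the arm, as the interface text tells. Its arguments: {"type":"object","properties":{"series":{"type":"array","items":{"type":"number"}},"newtons":{"type":"number"}},"required":["series"]}

```bash
mkdir -p pics
python3 - <<'E'
from plant import manip
import cv2
print(manip.state())
for n in ("top","side"):
    c=manip.camera(n)
    cv2.imwrite(f"pics/{n}0.png",c["color"][:,:,::-1])
    print(n,c["fx"],c["fy"],c["cx"],c["cy"],c["R"],c["t"])
E
```

```text
{'time': 0.0, 'joint_positions': array([-1.11997836e+00,  2.13362394e-01, -3.50255680e-02,  1.32346425e+00,
       -1.03376504e-05,  1.57079836e+00]), 'qvel': array([-0.00024923,  0.00055945, -0.00064931,  0.00104881, -0.00072822,
       -0.00022295]), 'tau': array([-2.96534752e-03, -6.86162567e+01,  4.87123525e+01,  1.75349694e-02,
       -3.54298054e-04,  3.29685463e-05]), 'position': array([ 217.69495914, -449.73164987,  191.52635392]), 'tcp_rot': array([-0.59890824,  0.37591767, -0.3752812 ,  0.59929863]), 'force': array([ 0.58946941,  0.32109359, -0.07690029]), 'torque': array([ 0.05182648,  0.04938861, -0.00727774]), 'gripper_width': 85.18097494582004}
top 537.3040043976547 537.3040043976547 314.80124750812377 242.309388819607 [[-0.00848545 -0.99984038  0.01572301]
 [-0.98125701  0.00529852 -0.19263073]
 [ 0.19251668 -0.01706288 -0.98114534]] [ -11.38392729  497.30316444 1071.92465297]
side 555.2334633722879 555.2334633722879 312.9982971507359 235.1277132208729 [[-0.7410557  -0.67138606 -0.00878688]
 [-0.4406455   0.49616212 -0.74810073]
 [ 0.50662411 -0.55051241 -0.66352701]] [ 351.70908573  269.53825542 1068.14074451]
```

View pics/top0.png

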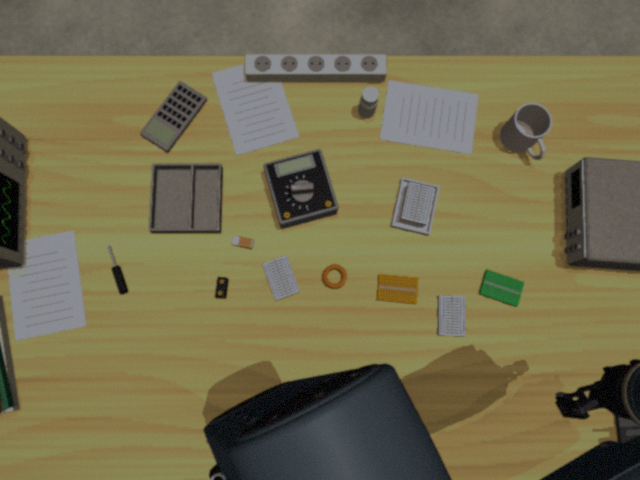

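View pics/side0.png

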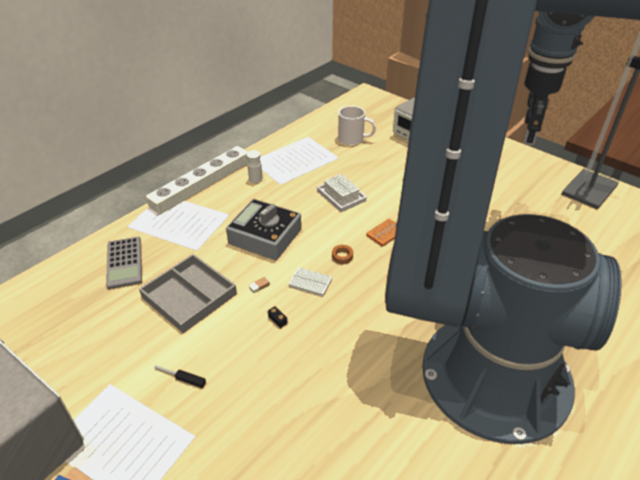

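The top view shows white boards at (281,278) and (452,315), the pile in its tray at (415,206), a block at (222,287), a driver at (118,270), the sorter at (187,198) and the meter at (301,188). The tape is at (335,276) and the eraser at (243,241). The orange (398,289) and green (502,288) boards are look-alikes.

```bash
cat > h.py <<'E'
from plant import manip
import cv2, numpy as np
from scipy.spatial.transform import Rotation as Ro
def ray(c,px,z):
    px=np.atleast_2d(np.asarray(px,float))
    d=np.c_[(px[:,0]-c["cx"])/c["fx"],(px[:,1]-c["cy"])/c["fy"],np.ones(len(px))]@np.array(c["R"])
    o=-np.array(c["R"]).T@np.array(c["t"])
    return (o+d*((z-o[2])/d[:,2])[:,None])[:,:2]
def proj(c,X):
    p=np.atleast_2d(X)@np.array(c["R"]).T+np.array(c["t"])
    return np.c_[c["fx"]*p[:,0]/p[:,2]+c["cx"],c["fy"]*p[:,1]/p[:,2]+c["cy"]]
def crop(c,x0,y0,x1,y1,name,s):
    cv2.imwrite("pics/"+name,cv2.resize(c["color"][y0:y1,x0:x1,::-1],None,fx=s,fy=s,interpolation=cv2.INTER_CUBIC))
def go(p,yaw=None,n=0):
    """shift (cm, tool axes) to TCP target p ; roll deg so that tool x is at yaw (deg, mod 180)"""
    s=manip.state();R=Ro.from_quat(s["tcp_rot"]).as_matrix()
    d=R.T@(np.array(p)-s["position"])/10
    x=np.degrees(np.arctan2(R[1,0],R[0,0]))
    r=None
    if yaw is not None:
        r=-(((yaw-x)+90)%180-90)   # tool y is down: + roll = cw from above
    print("shift",d.round(2),"toolx yaw",round(x,2),"roll",r,"j6",s["joint_positions"][5].round(3), "down",R[:,1].round(3))
E
python3 - <<'E'
from h import *
c=manip.camera("top")
crop(c,90,130,350,330,"z1.png",3)
crop(c,370,150,550,350,"z2.png",3)
s=manip.state();print(Ro.from_quat(s["tcp_rot"]).as_matrix().round(3))
im=c["color"].astype(int);mn=im.min(2);mx=im.max(2)
def rects(mask,z,box,lo=60,name=""):
    m=np.zeros(mask.shape,np.uint8);x0,y0,x1,y1=box
    m[y0:y1,x0:x1]=mask[y0:y1,x0:x1]
    m=cv2.morphologyEx(m,cv2.MORPH_CLOSE,np.ones((3,3)))
    for k in cv2.findContours(m,0,1)[0]:
        if cv2.contourArea(k)<lo: continue
        P=ray(c,k[:,0,:],z).astype(np.float32)
        r=cv2.minAreaRect(P);print(name,cv2.boundingRect(k),"ctr",np.round(r[0],1),"size",np.round(r[1],1),"ang",round(r[2],1))
white=(mn>115)&(mx-mn<70)
rects(white,12,(255,250,310,305),name="b1")
rects(white,12,(430,285,475,345),name="b2")
rects(mx<70,16,(90,230,140,300),name="drv")
rects(mx<70,22,(205,270,240,305),name="blk")
rects((mx<110),15,(140,155,235,240),name="sorter")
for X in([300,0,0],[0,0,0],[275,0,0]):print(proj(c,X))
E
```

```text
[[ 0.436 -0.     0.9  ]
 [-0.9    0.001  0.436]
 [-0.001 -1.     0.   ]]
b1 (263, 255, 36, 45) ctr [429.6  58.3] size [83.1 55.4] ang 20.2
b2 (439, 295, 27, 41) ctr [ 346.6 -302.6] size [54.3 83.3] ang 88.1
drv (112, 266, 16, 28) ctr [426.3 396.7] size [61.1 16.9] ang 21.4
blk (215, 277, 13, 21) ctr [407.4 181.4] size [22.  42.5] ang 84.0
sorter (149, 164, 74, 70) ctr [603.4 263.7] size [155.6 155.6] ang 89.8
[[308.17599762 338.82611751]]
[[309.09503513 491.58342213]]
[[308.24897952 350.95676338]]
```

View pics/z1.png

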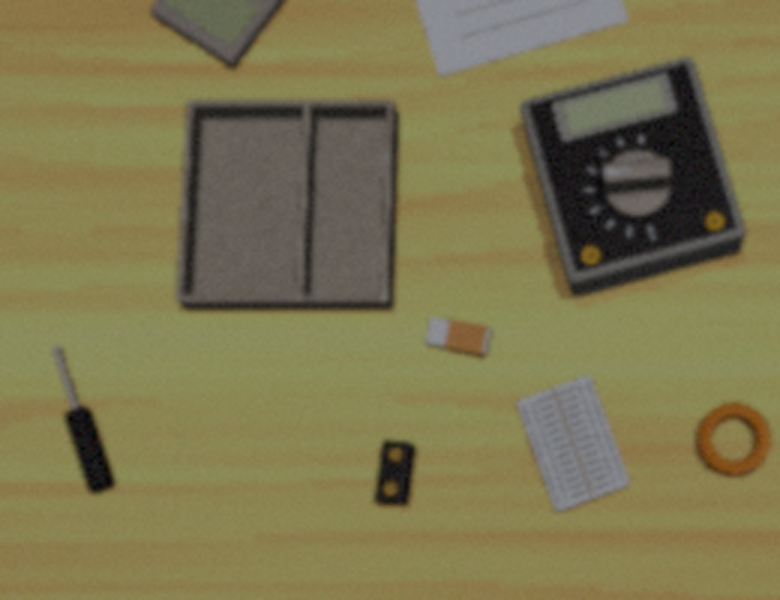

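View pics/z2.png

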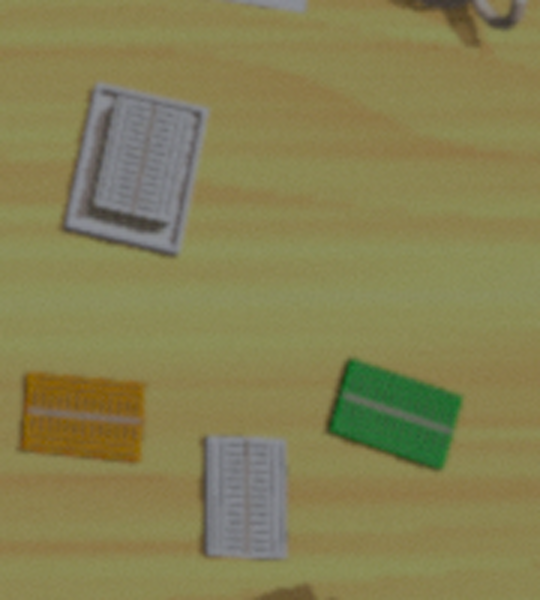

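Run:
```python
from h import *
c=manip.camera("top"); s=manip.camera("side")
crop(c,380,165,450,245,"z3.png",7)
crop(s,300,160,380,220,"z4.png",8)
crop(c,255,140,345,235,"z5.png",6)
```

```text
(no output)
```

View pics/z3.png

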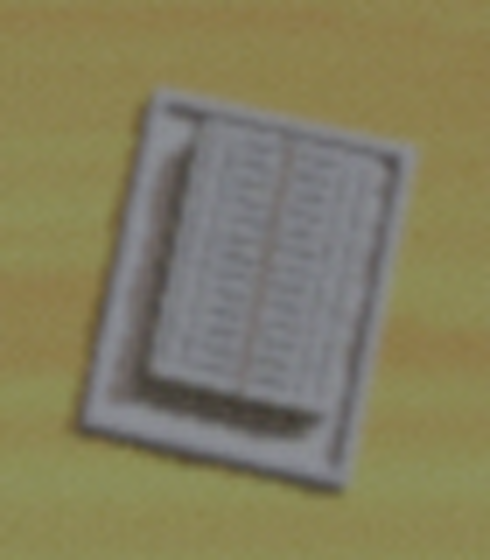

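View pics/z4.png

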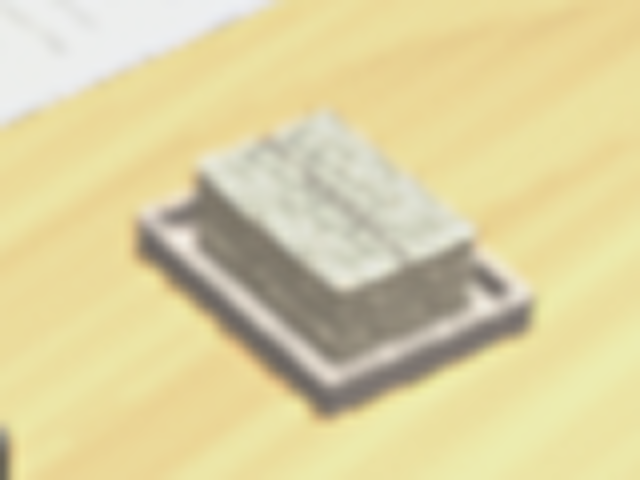

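View pics/z5.png

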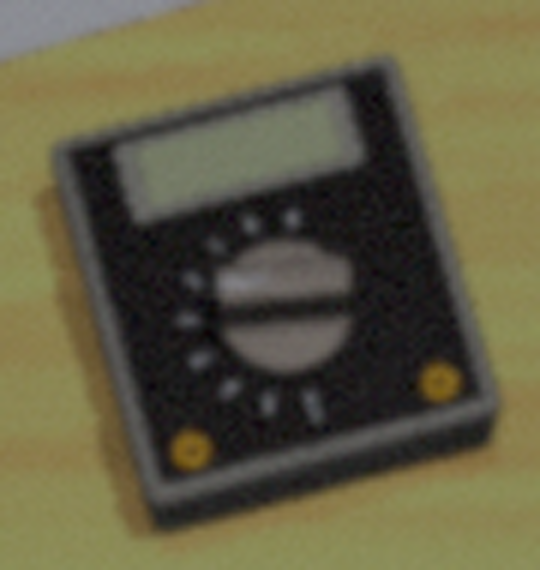

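Pile top corners, in full-image pixels: about (409,182.5), (435.5,188), (426,224) and (401.5,218.5) in the top view. In the side view they are (325,181), (340,174), (359,190) and (343,196). The meter's pointer mark is at the left end of the bar.

Run:
```python
from h import *
c=manip.camera("top"); s=manip.camera("side")
T=np.array([[203,122],[390,160],[322,412],[152,375]])/7+[380,165]-.5+.07
# corners order in top: far-left, far-right, near-right, near-left
S=np.array([[200,168],[322,112],[472,238],[345,290]])/8+[300,160]-.5+.06
rim=np.array([[155,90],[415,147],[343,480],[85,420]])/7+[380,165]-.43
rs=cv2.minAreaRect(ray(c,rim,15).astype(np.float32));print("rim",rs,ray(c,rim,15).round(0).tolist())
for z in range(36,66,3):
    a=ray(c,T,z);b=ray(s,S,z)
    print(z,a.mean(0).round(1),b.mean(0).round(1),cv2.minAreaRect(a.astype(np.float32))[1:],cv2.minAreaRect(b.astype(np.float32))[1:])
```

```text
rim ((585.8077392578125, -236.11428833007812), (83.47476959228516, 110.58271789550781), 76.30294036865234) [[649.0, -208.0], [630.0, -290.0], [523.0, -262.0], [542.0, -182.0]]
36 [ 585.3 -236.7] [ 587.6 -236.9] ((58.67488479614258, 83.59495544433594), 76.69767761230469) ((52.50010681152344, 85.5281753540039), 75.1725845336914)
39 [ 584.4 -236. ] [ 585.  -233.8] ((58.51657485961914, 83.369384765625), 76.69768524169922) ((52.320621490478516, 85.23579406738281), 75.1725845336914)
42 [ 583.6 -235.4] [ 582.4 -230.6] ((58.35825729370117, 83.14378356933594), 76.69768524169922) ((52.1411247253418, 84.94332885742188), 75.17259216308594)
45 [ 582.8 -234.7] [ 579.9 -227.4] ((58.19990158081055, 82.918212890625), 76.69767761230469) ((51.961639404296875, 84.65093994140625), 75.1725845336914)
48 [ 582.  -234.1] [ 577.3 -224.3] ((58.04156494140625, 82.69255828857422), 76.69766998291016) ((51.782135009765625, 84.35855102539062), 75.17259216308594)
51 [ 581.2 -233.4] [ 574.8 -221.1] ((57.88322830200195, 82.46701049804688), 76.69768524169922) ((51.602657318115234, 84.06608581542969), 75.1725845336914)
54 [ 580.4 -232.8] [ 572.2 -217.9] ((57.724884033203125, 82.2414321899414), 76.69768524169922) ((51.42315673828125, 83.7737045288086), 75.17259216308594)
57 [ 579.5 -232.1] [ 569.6 -214.7] ((57.5665397644043, 82.01581573486328), 76.69768524169922) ((51.2436637878418, 83.48126220703125), 75.17257690429688)
60 [ 578.7 -231.5] [ 567.1 -211.6] ((57.408199310302734, 81.79023742675781), 76.69768524169922) ((51.064170837402344, 83.18885803222656), 75.17259216308594)
63 [ 577.9 -230.8] [ 564.5 -208.4] ((57.249855041503906, 81.56465148925781), 76.69768524169922) ((50.884681701660156, 82.896484375), 75.1725845336914)
```

Run:
```python
from h import *
c=manip.camera("top")
hsv=cv2.cvtColor(c["color"],cv2.COLOR_RGB2HSV)
m=(hsv[:,:,1]<70).astype(np.uint8); mm=np.zeros_like(m); mm[170:245,385:448]=m[170:245,385:448]
k=max(cv2.findContours(mm,0,1)[0],key=cv2.contourArea);print(cv2.boundingRect(k))
h=cv2.convexHull(k)[:,0,:];P=ray(c,h,15).astype(np.float32);print(cv2.minAreaRect(P))
go([346.6,-302.6,60],88.1)
```

```text
(391, 177, 49, 58)
((584.76025390625, -235.7349090576172), (87.68580627441406, 116.5384750366211), 75.79447174072266)
shift [-7.66 13.2  18.02] toolx yaw -64.17 roll 27.7275794561273 j6 1.571 down [-0.  0. -1.]
```

Call:
{"api": "apply_moves", "payload": {"series": [-2,3,5,7,7,-4,7,10,14,7,-6,10,14,21,7,-7.7,13,18,27.7,7,-7.7,13.2,18,27.7,7,-7.7,13.2,18,27.7,7,-7.7,13.2,18,27.7,7], "newtons": 30}}

```text
time: 1.27
position: [346.2, -303.4, 60.7]
tcp_rot: [0.492, -0.508, 0.509, -0.492]
force: [0.3, 0.9, 0.7]
gripper_width: 69.8
```

Run:
```python
from h import *
go([346.6,-302.6,-1],88.1)
s=manip.state();print(s["force"],s["position"],s["gripper_width"])
c=manip.camera("top"); s=manip.camera("side")
crop(c,400,220,640,480,"a1.png",2)
cv2.imwrite("pics/a2.png",s["color"][:,:,::-1])
```

```text
shift [-0.09  6.17  0.03] toolx yaw -91.9 roll 0.0013823506772041583 j6 2.455 down [ 0.001 -0.001 -1.   ]
[0.2950846  0.87840301 0.66970467] [ 346.23330429 -303.41778575   60.74721124] 69.84304017550446
```

View pics/a1.png

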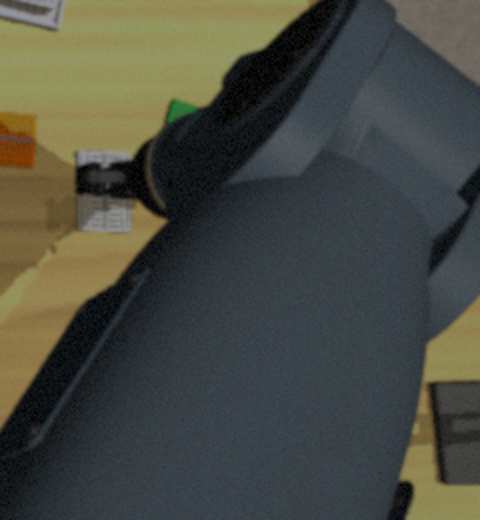

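View pics/a2.png

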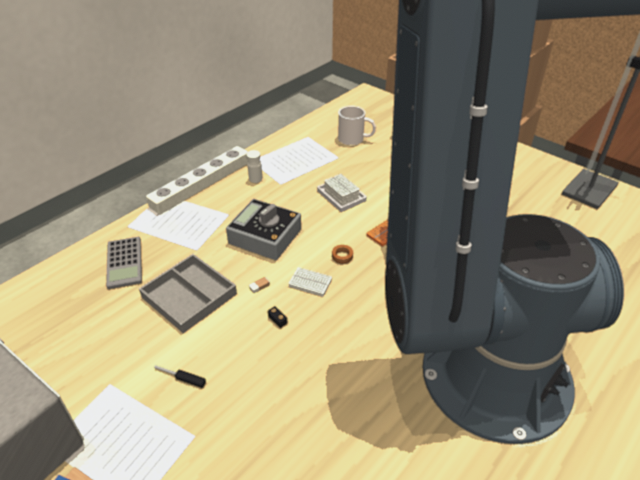

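The gripper is above the near-right board, its tool at about (452,310) in full top-view pixels. Going down.

Call:
{"api": "apply_moves", "payload": {"series": [-0.1,1.5,0,0,7,-0.1,3,0,0,7,-0.1,4.5,0,0,7,-0.1,5.2,0,0,7,-0.1,5.6,0,0,7,-0.1,5.8,0,0,7,-0.1,5.8,0,0,7]}}

```text
time: 2.25
position: [346.4, -302.4, 2.8]
tcp_rot: [0.491, -0.508, 0.509, -0.492]
force: [0.3, 0.4, 0.8]
gripper_width: 70.3
```

Call:
{"api": "apply_moves", "payload": {"series": [0,0.2,0,0,7,0,0.3,0,0,6.5,0,0.3,0,0,5.8,0,0.3,0,0,5,0,0.3,0,0,5,0,0.3,0,0,5,0,0.3,0,0,5], "newtons": 30}}

```text
time: 3.12
position: [346.4, -302.4, -0.2]
tcp_rot: [0.492, -0.508, 0.509, -0.492]
force: [-0.2, -0.3, 0.4]
gripper_width: 50.2
```

Run:
```python
from h import *
s=manip.state();print(s["force"],s["position"],s["gripper_width"])
c=manip.camera("top")
crop(c,420,270,500,350,"a3.png",7)
```

```text
[-0.19262525 -0.25408454  0.42030818] [ 3.46371374e+02 -3.02439930e+02 -1.84405372e-01] 50.1759168801308
```

View pics/a3.png

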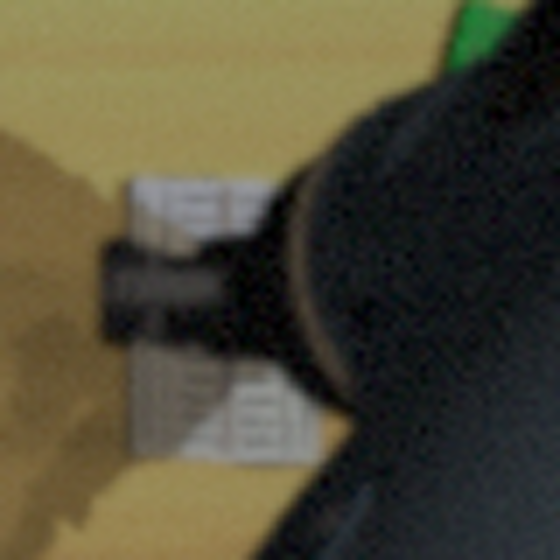

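Call:
{"api": "apply_moves", "payload": {"series": [0,0,0,0,4.6,0,0,0,0,4.6,0,0,0,0,4.6]}}

```text
time: 3.55
position: [346.4, -302.4, -0.2]
tcp_rot: [0.491, -0.508, 0.509, -0.492]
force: [-0.4, -0.0, -0.9]
gripper_width: 46.1
```

Run:
```python
from h import *
c=manip.camera("top")
crop(c,420,270,500,350,"a4.png",7)
for z in(0,12,20,40):print(z,ray(c,[[434.5,312],[438,312],[452,312],[466,325]],z).round(1).tolist())
for z in(0,19,40):print(proj(c,[346.4,-302.4,z]))
m=manip.state();print(m["force"],m["torque"])
```

```text
0 [[354.0, -269.4], [354.0, -276.9], [353.8, -306.9], [326.1, -335.1]]
12 [[353.3, -266.6], [353.2, -274.0], [353.0, -303.6], [325.7, -331.6]]
20 [[352.8, -264.7], [352.7, -272.0], [352.5, -301.5], [325.4, -329.2]]
40 [[351.5, -259.9], [351.5, -267.1], [351.2, -296.0], [324.6, -323.3]]
[[450.10688766 315.49568247]]
[[452.49136506 314.96045336]]
[[455.22048325 314.34786483]]
[ 0.2237566  -0.15005551 -0.11836411] [ 0.01862162  0.01164159 -0.00729134]
```

View pics/a4.png

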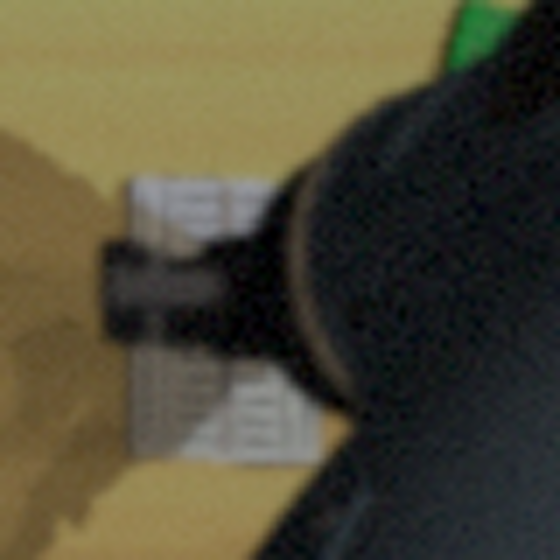

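Call:
{"api": "apply_moves", "payload": {"series": [0,-1,0,0,4.6,0,-2,0,0,4.6,0,-3,0,0,4.6,0,-3,0,0,4.6,0,-3,0,0,4.6]}}

```text
time: 4.22
position: [346.3, -302.4, 29.7]
tcp_rot: [0.491, -0.508, 0.509, -0.492]
force: [-0.4, 0.6, 0.0]
gripper_width: 46.3
```

Run:
```python
from h import *
c=manip.camera("top")
crop(c,420,270,500,350,"a5.png",7)
m=manip.state();print(m["force"],m["torque"],m["gripper_width"],m["position"])
```

```text
[-0.02496422  0.5383853  -0.02117921] [ 0.03553128  0.02409478 -0.01307705] 46.05204726618887 [ 346.18380457 -302.27567267   29.57137535]
```

View pics/a5.png

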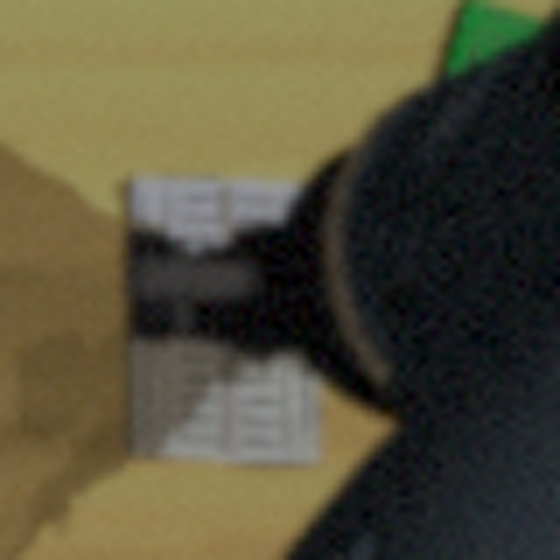

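Call:
{"api": "apply_moves", "payload": {"series": [0,1,0,0,4.6,0,2,0,0,4.6,0,2.3,0,0,4.6,0,2.3,0,0,4.6]}}

```text
time: 4.78
position: [346.0, -302.1, 6.2]
tcp_rot: [0.492, -0.508, 0.508, -0.492]
force: [-0.4, -0.9, 0.3]
gripper_width: 45.6
```

Call:
{"api": "apply_moves", "payload": {"series": [0,0.3,0,0,4.6,0,0.3,0,0,4.6]}}

```text
time: 5.03
position: [345.9, -302.1, 3.1]
tcp_rot: [0.492, -0.508, 0.508, -0.492]
force: [-0.3, 0.6, -0.4]
gripper_width: 45.9
```

Call:
{"api": "apply_moves", "payload": {"series": [0,0.3,0,0,4.6,0,0.3,0,0,4.6]}}

```text
time: 5.28
position: [345.8, -302.0, -0.1]
tcp_rot: [-0.492, 0.508, -0.508, 0.492]
force: [-0.4, 0.1, 0.1]
gripper_width: 45.8
```

Call:
{"api": "apply_moves", "payload": {"series": [0,0.2,0,0,4.6,0,0.2,0,0,4.6]}}

```text
time: 5.52
position: [345.8, -301.9, -2.2]
tcp_rot: [-0.492, 0.508, -0.508, 0.492]
force: [-0.4, -0.4, -0.1]
gripper_width: 45.8
```

Call:
{"api": "apply_moves", "payload": {"series": [0,0.2,0,0,4.6,0,0.2,0,0,4.6]}}

```text
time: 5.78
position: [345.7, -301.8, -4.3]
tcp_rot: [-0.492, 0.509, -0.508, 0.491]
force: [0.2, 0.6, 0.4]
gripper_width: 46.2
```

Call:
{"api": "apply_moves", "payload": {"series": [0,0.2,0,0,4.6,0,0.2,0,0,4.6]}}

```text
time: 6.02
position: [345.6, -301.7, -6.5]
tcp_rot: [-0.492, 0.509, -0.508, 0.491]
force: [-0.4, 0.1, -0.1]
gripper_width: 46.1
```

Run:
```python
from h import *
c=manip.camera("side")
crop(c,340,180,440,300,"a6.png",5)
m=manip.state();print(m["force"],m["torque"],m["gripper_width"],m["position"],m["joint_positions"])
```

```text
[ 0.50905157 -0.45238015  0.36948567] [ 0.01226938  0.03118142 -0.00417941] 46.06677397305072 [ 345.62308511 -301.78815224   -6.42397769] [-7.17794140e-01  2.69324195e-01 -4.93968092e-01  8.08207737e-01
  1.05168885e-06  2.45741919e+00]
```

View pics/a6.png

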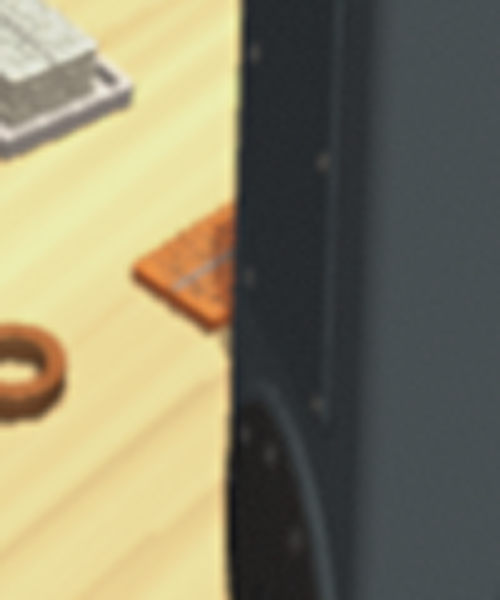

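Call:
{"api": "apply_moves", "payload": {"series": [0,0.2,0,0,4.6,0,0.2,0,0,4.6]}}

```text
time: 6.32
position: [345.5, -301.7, -8.6]
tcp_rot: [-0.492, 0.509, -0.508, 0.491]
force: [-0.9, 0.5, -0.6]
gripper_width: 46.1
```

Call:
{"api": "apply_moves", "payload": {"series": [0,0.2,0,0,4.6,0,0.2,0,0,4.6]}}

```text
time: 6.58
position: [345.4, -301.6, -10.8]
tcp_rot: [-0.492, 0.509, -0.508, 0.491]
force: [-0.2, -0.3, -0.7]
gripper_width: 46.3
```

Call:
{"api": "apply_moves", "payload": {"series": [0,0.1,0,0,4.6,0,0.1,0,0,4.6]}}

```text
time: 6.82
position: [345.3, -301.5, -11.8]
tcp_rot: [-0.492, 0.509, -0.508, 0.491]
force: [-0.5, -0.6, 0.1]
gripper_width: 45.7
```

Run:
```python
from h import *
c=manip.camera("top")
crop(c,420,270,500,350,"a7.png",7)
m=manip.state();print(m["force"],m["torque"],m["gripper_width"],m["position"])
```

```text
[-0.87522355 -0.59813152  0.82763754] [0.02137672 0.00838821 0.01194384] 45.92002587315627 [ 345.40690366 -301.59145949  -11.75626473]
```

View pics/a7.png

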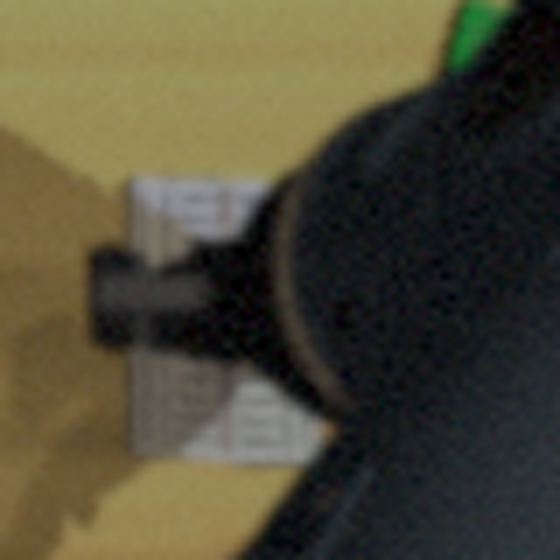

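Run:
```python
from h import *
for n in("top","side"):
    c=manip.camera(n); print(n,proj(c,[[217.7,-449.7,191.5],[217.7,-449.7,211],[217.7,-449.7,264.5]]).round(1).tolist())
    im=cv2.imread(f"pics/{n}0.png")
    a=im[370:450,540:640] if n=="top" else im[70:160,490:590]
    cv2.imwrite(f"pics/st_{n}.png",cv2.resize(a,None,fx=6,fy=6,interpolation=cv2.INTER_CUBIC))
```

```text
top [[567.7, 383.0], [573.2, 383.7], [589.4, 385.9]]
side [[522.7, 152.7], [524.8, 145.6], [530.6, 125.3]]
```

View pics/st_top.png

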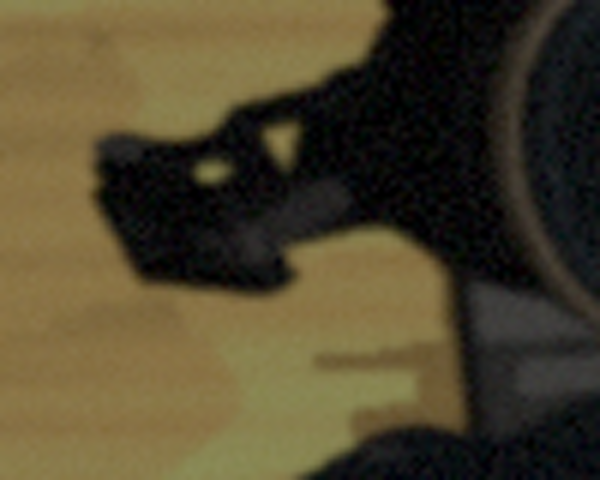

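View pics/st_side.png

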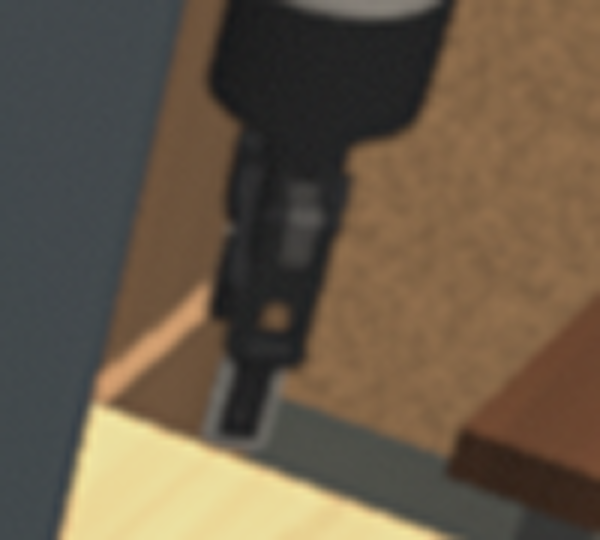

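Run:
```python
from h import *
x=np.array([.436,-.9,0]);z=np.array([.9,.436,0])
p=np.array([217.7,-449.7,204.5])
for n in("top","side"):
    c=manip.camera(n)
    for s in(-1,1):
        print(n,s,[proj(c,p+s*d*x+w*z)[0].round(1).tolist() for d in(42.5,50) for w in(-11,11)])
```

```text
top -1 [[553.5, 400.9], [546.8, 388.9], [549.7, 402.9], [543.1, 390.9]]
top 1 [[595.6, 378.0], [588.9, 366.3], [599.3, 376.0], [592.6, 364.3]]
side -1 [[529.0, 158.6], [518.9, 157.1], [529.0, 160.4], [518.8, 158.9]]
side 1 [[529.1, 139.2], [519.4, 137.9], [529.1, 137.6], [519.5, 136.3]]
```

Call:
{"api": "apply_moves", "payload": {"series": [0,-5,0,0,4.6,0,-10,0,0,4.6,0,-14,0,0,2,0,-16,0,0,0,0,-16,0,0,0,0,-16,0,0,0]}}

```text
time: 7.82
position: [345.2, -301.5, 147.4]
tcp_rot: [-0.492, 0.509, -0.508, 0.491]
force: [-0.2, -0.5, -0.3]
gripper_width: 0.1
```

Run:
```python
from h import *
go([520,150,150])
```

```text
shift [-45.71  -0.22  15.95] toolx yaw -91.92 roll None j6 2.457 down [-0.002  0.001 -1.   ]
```

Call:
{"api": "apply_moves", "payload": {"series": [-5,0,2,0,0,-10,0,4,0,0,-15,0,6,0,0,-20,0,8,0,0,-25,0,10,0,0,-30,0,12,0,0,-35,0,14,0,0,-40,0,16,0,0,-45,0,16,0,0,-45.7,0,16,0,0,-45.7,0,16,0,0,-45.7,0,16,0,0]}}

```text
time: 9.32
position: [525.4, 50.3, 148.0]
tcp_rot: [-0.502, 0.5, -0.47, 0.527]
force: [-0.6, -0.5, 0.4]
gripper_width: 0.2
```

Run:
```python
from h import *
s=manip.state();print(s["position"],s["joint_positions"],Ro.from_quat(s["tcp_rot"]).as_matrix().round(3))
for n in("top","side"):
    c=manip.camera(n); cv2.imwrite(f"pics/b_{n}.png",c["color"][:,:,::-1]); print(n,proj(c,s["position"]),proj(c,s["position"]+[0,0,40]))
```

```text
[525.42017659  50.31198955 147.98573149] [ 0.05896636  0.28523579 -0.05283756  1.23688709  0.05429655  3.14059246] [[ 0.06  -0.007  0.998]
 [-0.997  0.054  0.06 ]
 [-0.054 -0.999 -0.004]]
top [[281.41300179 217.97738798]] [[280.42854139 212.81936172]]
side [[279.57900348 213.19705923]] [[278.66341444 198.64685931]]
```

View pics/b_top.png

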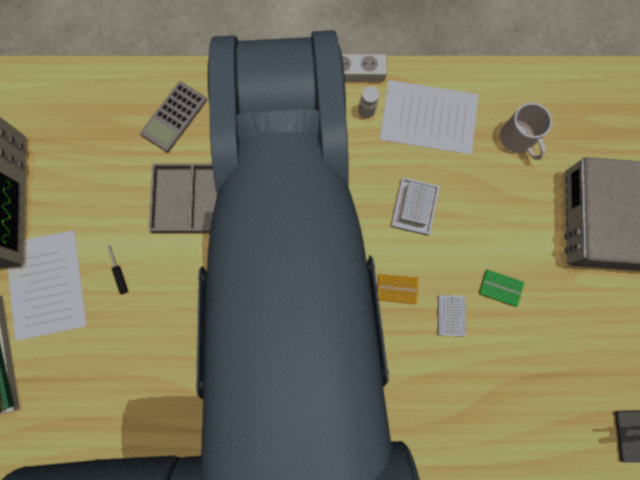

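View pics/b_side.png

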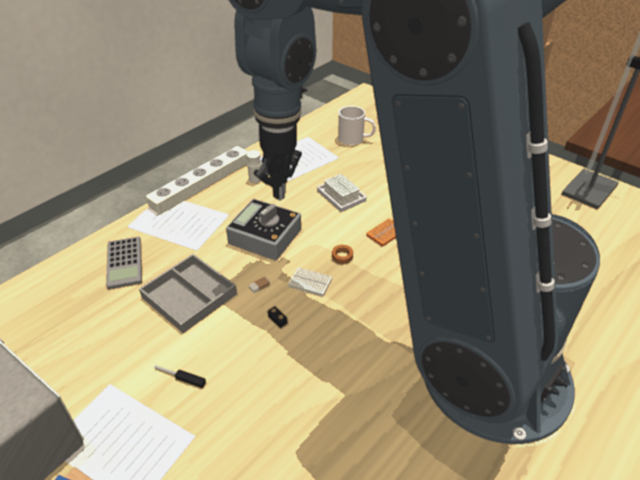

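The side view shows the closed fingertip at (280,197), but the reported TCP projects to (279.6,213). So the real tip is about 40 mm above the reported TCP, and I'll settle it by touch. The last joint also hit its limit and left a 3° tilt. I'll unwind it and remove the tilt first.

Call:
{"api": "apply_moves", "payload": {"series": [0,0,0,-10,0,0,0,0,-20,0,0,0,0,-30,0,0,0,0,-40,0,0,0,0,-50,0,0,0,0,-60,0,0,0,0,-70,0,0,0,0,-80,0,0,0,0,-90,0,0,0,0,-90,0]}}

```text
time: 10.68
position: [525.4, 50.2, 148.1]
tcp_rot: [-0.687, -0.019, 0.023, 0.726]
force: [0.9, 0.5, -0.2]
gripper_width: -0.1
```

Run:
```python
from h import *
s=manip.state();print(s["time"],s["position"],s["joint_positions"].round(4),Ro.from_quat(s["tcp_rot"]).as_matrix().round(3))
```

```text
10.675 [525.41841295  50.17080139 148.11870613] [ 0.0587  0.2849 -0.0529  1.2369  0.0543  1.5708] [[ 0.998 -0.007 -0.058]
 [ 0.059  0.054  0.997]
 [-0.004 -0.999  0.054]]
```

Call:
{"api": "apply_moves", "payload": {"series": [0,0,0,-10,0,0,0,0,-20,0,0,0,0,-30,0,0,0,0,-40,0,0,0,0,-50,0,0,0,0,-60,0,0,0,0,-70,0,0,0,0,-80,0,0,0,0,-90,0,0,0,0,-100,0,0,0,0,-110,0,0,0,0,-120,0,0,0,0,-130,0,0,0,0,-135,0]}}

```text
time: 12.42
position: [525.3, 50.0, 148.2]
tcp_rot: [0.243, 0.677, -0.644, -0.261]
force: [0.1, -0.4, -0.7]
gripper_width: 0.4
```

Call:
{"api": "apply_moves", "payload": {"series": [0,0,0,-10,0,0,0,0,-20,0,0,0,0,-30,0,0,0,0,-40,0,0,0,0,-50,0,0,0,0,-60,0,0,0,0,-70,0,0,0,0,-80,0,0,0,0,-90,0,0,0,0,-100,0,0,0,0,-110,0,0,0,0,-120,0,0,0,0,-130,0,0,0,0,-130,0]}}

```text
time: 14.18
position: [525.3, 49.9, 148.2]
tcp_rot: [-0.48, 0.524, -0.493, 0.503]
force: [0.6, -0.3, -0.9]
gripper_width: -0.1
```

Run:
```python
from h import *
s=manip.state();print(s["time"],s["position"],s["joint_positions"].round(4),Ro.from_quat(s["tcp_rot"]).as_matrix().round(3))
```

```text
14.175 [525.29335717  49.90767654 148.23486125] [ 0.0583  0.2844 -0.0533  1.2368  0.0542 -3.0488] [[-0.035 -0.007  0.999]
 [-0.998  0.054 -0.034]
 [-0.054 -0.999 -0.009]]
```

Call:
{"api": "apply_moves", "payload": {"series": [4,0,0,0,0,8,0,0,0,0,12,0,0,0,0,14,0,0,0,0,14,0,0,0,0,14,0,0,0,0]}}

```text
time: 14.92
position: [524.9, -46.4, 140.7]
tcp_rot: [-0.472, 0.531, -0.518, 0.476]
force: [0.1, 0.1, -0.5]
gripper_width: -0.3
```

Run:
```python
from h import *
s=manip.state();print(s["time"],s["position"],s["joint_positions"].round(4),Ro.from_quat(s["tcp_rot"]).as_matrix().round(3))
```

```text
14.925 [524.92250347 -46.43504035 140.698086  ] [-0.099   0.2925 -0.0604  1.2278  0.016  -3.1397] [[-0.101 -0.008  0.995]
 [-0.995  0.017 -0.101]
 [-0.016 -1.    -0.01 ]]
```

Call:
{"api": "apply_moves", "payload": {"series": [3,0,0,0,0,4.5,0,0,0,0,4.5,0,0,0,0,4.5,0,0,0,0]}}

```text
time: 15.42
position: [523.2, -70.4, 140.0]
tcp_rot: [-0.469, 0.534, -0.53, 0.463]
force: [1.0, -0.2, 0.5]
gripper_width: -0.1
```

Run:
```python
from h import *
s=manip.state();print(s["time"],s["position"],s["joint_positions"].round(4),Ro.from_quat(s["tcp_rot"]).as_matrix().round(3))
```

```text
15.425 [523.15616122 -70.42600022 139.97328532] [-1.3230e-01  2.9500e-01 -5.8800e-02  1.2273e+00 -2.3000e-03 -3.1405e+00] [[-0.133 -0.01   0.991]
 [-0.991 -0.001 -0.133]
 [ 0.002 -1.    -0.01 ]]
```

Run:
```python
from h import *
go([470,-130,60],88.1)
c=manip.camera("top");print(proj(c,[470,-130,0]))
```

```text
shift [ 6.59  8.06 -4.39] toolx yaw -97.64 roll -5.738388384165319 j6 -3.141 down [-0.01  -0.001 -1.   ]
[[367.67564954 258.65216873]]
```

Call:
{"api": "apply_moves", "payload": {"series": [1,0,-1,10,0,2,0,-2,20,0,3,0,-3,30,0,4,0,-4,40,0,5,0,-4.4,50,0,6,0,-4.4,60,0,6.6,0,-4.4,70,0,6.6,0,-4.4,80,0,6.6,1,-4.4,90,0,6.6,2,-4.4,100,0,6.6,3,-4.4,110,0,6.6,4,-4.4,120,0,6.6,5,-4.4,130,0,6.6,6,-4.4,140,0,6.6,7,-4.4,150,0,6.6,8,-4.4,160,0,6.6,8,-4.4,170,0,6.6,8,-4.4,174.3,0,6.6,8,-4.4,174.3,0,6.6,8,-4.4,174.3,0]}}

```text
time: 17.98
position: [470.0, -129.9, 60.6]
tcp_rot: [-0.506, -0.489, 0.495, 0.51]
force: [0.8, 0.1, -0.1]
gripper_width: 0.2
```

Run:
```python
from h import *
s=manip.state();print(s["time"],s["position"],s["joint_positions"].round(4),Ro.from_quat(s["tcp_rot"]).as_matrix().round(3))
c=manip.camera("side")
crop(c,270,150,400,290,"c1.png",4)
print(proj(c,[s["position"]+[0,0,d] for d in (0,40)]))
```

```text
17.975 [ 470.04674738 -129.93330216   60.625473  ] [-0.2671  0.263  -0.3106  1.0069 -0.0036 -0.2354] [[ 0.032 -0.01  -0.999]
 [ 0.999 -0.001  0.032]
 [-0.001 -1.     0.01 ]]
[[350.39114622 215.44866198]
 [350.99928622 202.37726342]]
```

View pics/c1.png

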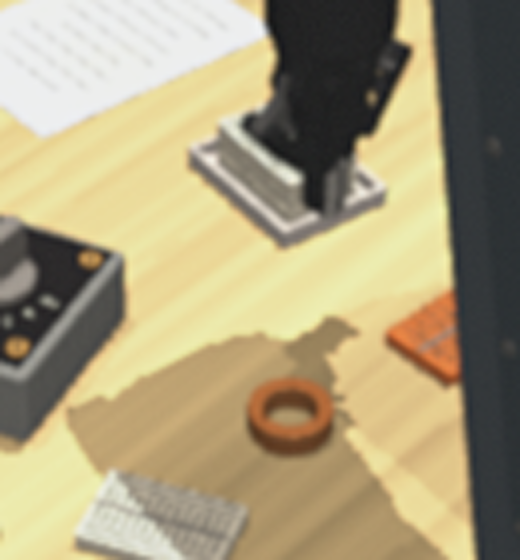

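The tip shows at (351,203), again about 38 mm above the reported point. I'll probe the bench here.

Call:
{"api": "apply_moves", "payload": {"series": [0,2,0,0,0,0,4,0,0,0,0,6,0,0,0,0,7.5,0,0,0,0,8.2,0,0,0,0,8.2,0,0,0]}}

```text
time: 18.77
position: [469.1, -130.0, -21.5]
tcp_rot: [-0.505, -0.489, 0.495, 0.51]
force: [-0.3, 0.7, -0.1]
gripper_width: 0.0
```

Call:
{"api": "apply_moves", "payload": {"series": [0,0.3,0,0,0,0,0.3,0,0,0]}}

```text
time: 19.02
position: [469.2, -130.0, -24.3]
tcp_rot: [-0.506, -0.489, 0.495, 0.51]
force: [-0.6, -0.4, -0.1]
gripper_width: 0.0
```

Call:
{"api": "apply_moves", "payload": {"series": [0,0.3,0,0,0,0,0.3,0,0,0]}}

```text
time: 19.27
position: [469.1, -130.0, -27.3]
tcp_rot: [-0.506, -0.489, 0.495, 0.51]
force: [-0.2, 0.3, 0.3]
gripper_width: 0.4
```

Call:
{"api": "apply_moves", "payload": {"series": [0,0.3,0,0,0,0,0.3,0,0,0]}}

```text
time: 19.52
position: [468.9, -130.0, -30.6]
tcp_rot: [-0.505, -0.489, 0.495, 0.51]
force: [-0.3, -0.3, -0.3]
gripper_width: 0.0
```

Call:
{"api": "apply_moves", "payload": {"series": [0,0.2,0,0,0,0,0.2,0,0,0]}}

```text
time: 19.77
position: [468.7, -129.9, -32.7]
tcp_rot: [-0.505, -0.489, 0.495, 0.51]
force: [0.6, -0.2, 0.4]
gripper_width: 0.1
```

Call:
{"api": "apply_moves", "payload": {"series": [0,0.2,0,0,0,0,0.2,0,0,0]}}

```text
time: 20.02
position: [468.6, -129.9, -34.9]
tcp_rot: [-0.505, -0.489, 0.495, 0.511]
force: [-0.3, -0.0, 1.1]
gripper_width: 0.0
```

Call:
{"api": "apply_moves", "payload": {"series": [0,0.15,0,0,0,0,0.15,0,0,0]}}

```text
time: 20.27
position: [468.4, -129.9, -36.5]
tcp_rot: [-0.505, -0.489, 0.495, 0.511]
force: [0.0, 0.0, 0.2]
gripper_width: 0.1
```

Run:
```python
from h import *
s=manip.state();print(s["time"],s["position"],s["force"])
c=manip.camera("side")
crop(c,300,180,400,280,"c2.png",6)
print(proj(c,[s["position"]+[0,0,d] for d in (0,40)]))
```

```text
20.275 [ 468.44779109 -129.89425504  -36.53365048] [0.00764093 0.04673003 0.18220216]
[[349.490379   245.43066529]
 [350.0529759  233.54323153]]
```

View pics/c2.png

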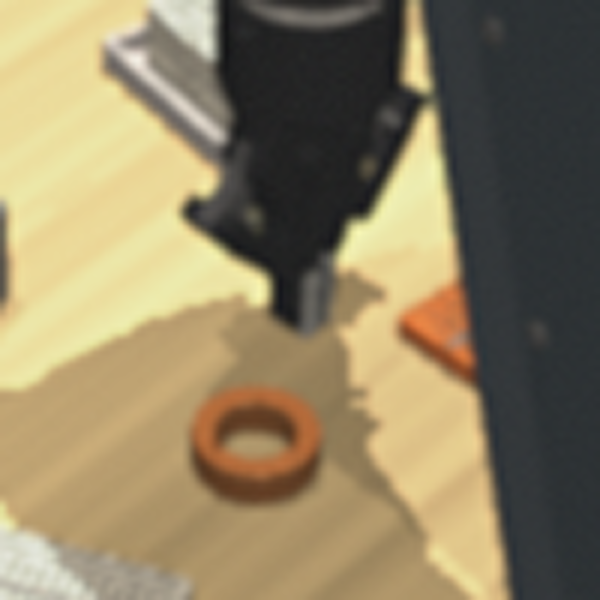

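Call:
{"api": "apply_moves", "payload": {"series": [0,0.1,0,0,0,0,0.1,0,0,0]}}

```text
time: 20.58
position: [468.4, -129.9, -37.5]
tcp_rot: [-0.505, -0.489, 0.495, 0.511]
force: [-0.4, 0.4, -0.9]
gripper_width: -0.1
```

Call:
{"api": "apply_moves", "payload": {"series": [0,0.15,0,0,0,0,0.15,0,0,0]}}

```text
time: 20.82
position: [468.4, -129.9, -39.1]
tcp_rot: [-0.505, -0.489, 0.495, 0.511]
force: [0.4, -0.3, -0.4]
gripper_width: -0.0
```

Call:
{"api": "apply_moves", "payload": {"series": [0,0.15,0,0,0,0,0.15,0,0,0]}}

```text
time: 21.08
position: [468.5, -129.9, -39.4]
tcp_rot: [-0.505, -0.489, 0.495, 0.51]
force: [-10.5, 2.5, 30.7]
gripper_width: -0.1
```

Call:
{"api": "apply_moves", "payload": {"series": [0,0.15,0,0,0,0,0.15,0,0,0]}}

```text
time: 21.32
position: [468.6, -130.0, -39.4]
tcp_rot: [-0.506, -0.489, 0.495, 0.51]
force: [-12.9, 4.0, 38.9]
gripper_width: 0.0
```

Contact is at reported z = -39.2, so the tip is 39 mm above the reported TCP. The force sensing works. Now to board 1, with that offset applied.

Call:
{"api": "apply_moves", "payload": {"series": [0,-2,0,0,0,0,-6,0,0,3,0,-10,0,0,7,0,-10,0,0,7,0,-10,0,0,7,0,-10,0,0,7]}}

```text
time: 22.08
position: [468.8, -129.6, 59.5]
tcp_rot: [-0.505, -0.489, 0.495, 0.511]
force: [0.3, -0.7, -0.0]
gripper_width: 69.9
```

Run:
```python
from h import *
go([346.6,-302.6,0],88.1)
c=manip.camera("top");crop(c,340,180,520,350,"c3.png",4)
s=manip.state()["position"];print(s,proj(c,s+[0,0,39]))
```

```text
shift [-17.67   6.1   11.59] toolx yaw 88.18 roll 0.08337521485556465 j6 -0.235 down [-0.012 -0.    -1.   ]
[ 468.88187715 -129.67135324   59.56287281] [[373.09484501 251.13423065]]
```

View pics/c3.png

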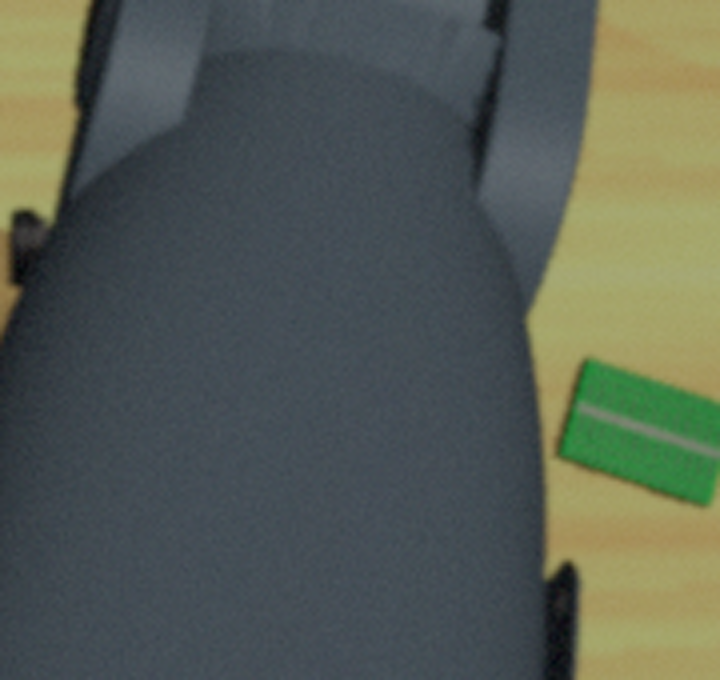

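Call:
{"api": "apply_moves", "payload": {"series": [-4,0,2.6,0,7,-8,0,5.2,0,7,-12,0,7.8,0,7,-16,0,10.4,0,7,-17.7,2,11.6,0,7,-17.7,4,11.6,0,7,-17.7,4,11.6,0,7,-17.7,4,11.6,0,7]}}

```text
time: 23.12
position: [347.0, -302.7, 21.4]
tcp_rot: [-0.505, -0.489, 0.495, 0.511]
force: [-0.2, -0.0, -0.4]
gripper_width: 70.1
```

Run:
```python
from h import *
go([346.6,-302.6,-36],88.1)
c=manip.camera("top");crop(c,420,270,500,350,"c4.png",7)
s=manip.state()["position"];print(s,proj(c,[s+[0,0,46],s+[0,42,46],s+[0,35,46],[346.6,-302.6,12]]))
```

```text
shift [ 0.02  5.74 -0.02] toolx yaw 88.2 roll 0.10357812928552335 j6 -0.68 down [-0.012 -0.    -1.   ]
[ 347.2922054  -302.91199196   21.66392304] [[459.20228526 313.05530199]
 [438.34541111 313.21342077]
 [441.8234844  313.18705303]
 [451.69277696 315.06334615]]
```

View pics/c4.png

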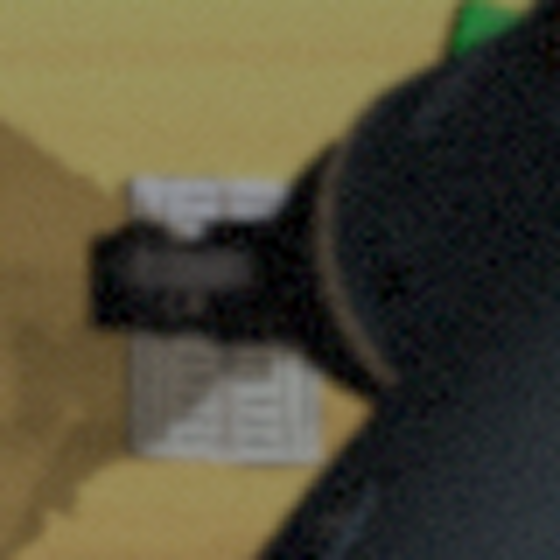

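Call:
{"api": "apply_moves", "payload": {"series": [0,2,0,0,7,0,4,0,0,7,0,5.4,0,0,7,0,5.9,0,0,6.8,0,6.1,0,0,6.6,0,6.1,0,0,6.2,0,6.1,0,0,6.2]}}

```text
time: 24.05
position: [346.9, -303.2, -38.9]
tcp_rot: [-0.505, -0.489, 0.495, 0.51]
force: [-0.3, 0.4, -0.3]
gripper_width: 61.8
```

Call:
{"api": "apply_moves", "payload": {"series": [0,0,0,0,5.8,0,0,0,0,5.3,0,0,0,0,5,0,0,0,0,5,0,0,0,0,5,0,0,0,0,5], "newtons": 35}}

```text
time: 24.8
position: [347.1, -303.4, -38.4]
tcp_rot: [-0.506, -0.489, 0.495, 0.51]
force: [-1.5, 1.7, 9.0]
gripper_width: 54.8
```

Call:
{"api": "apply_moves", "payload": {"series": [0,-0.5,0,0,5,0,-1.5,0,0,5,0,-3,0,0,5,0,-5,0,0,5,0,-5,0,0,5,0,-5,0,0,5]}}

```text
time: 25.55
position: [347.5, -303.2, 11.2]
tcp_rot: [-0.506, -0.489, 0.495, 0.51]
force: [0.7, -0.1, -1.1]
gripper_width: 54.9
```

Run:
```python
from h import *
c=manip.camera("top");crop(c,420,270,500,350,"c5.png",7)
s=manip.state();print(s["position"],s["force"],s["torque"],s["gripper_width"])
```

```text
[ 347.30085615 -303.07151588   11.01519351] [-0.04345606  0.71749073 -1.76795306] [0.01685946 0.00396309 0.0004619 ] 54.88028304340829
```

View pics/c5.png

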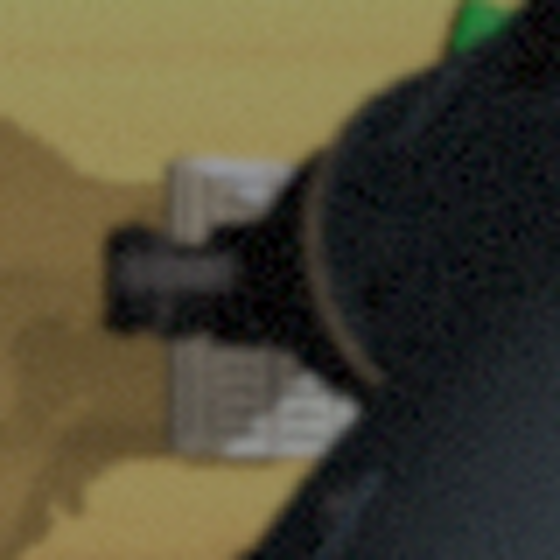

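Run:
```python
from h import *
c=manip.camera("top")
a=ray(c,np.array([[170,158],[170,458]])/7+[419.57,269.57],61.5);print(a, a.mean(0)-[0,28],manip.state()["position"])
p=manip.state()["position"]
go([585.3,-236,90],76)
```

```text
[[ 390.08530305 -275.91082868]
 [ 304.31222162 -271.19675386]] [ 347.19876233 -301.55379127] [ 347.25348696 -303.00813134   10.9608711 ]
shift [  7.43  -8.18 -23.49] toolx yaw 88.21 roll 12.207295174093574 j6 -0.68 down [-0.011 -0.001 -1.   ]
```

Call:
{"api": "apply_moves", "payload": {"series": [1,-2,-3,2,5,2,-4,-7,4,5,3,-5,-11,6,5,4.2,-5,-15,8,5,5.4,-5,-19,10,5,6.6,-5,-22,12,5,7.4,-5,-23.5,12.2,5,7.4,-5,-23.5,12.2,5,7.4,-5,-23.5,12.2,5,7.4,-5,-23.5,12.2,5]}}

```text
time: 26.9
position: [584.2, -236.9, 58.4]
tcp_rot: [-0.555, -0.432, 0.439, 0.559]
force: [0.1, -0.1, -1.6]
gripper_width: 54.8
```

Run:
```python
from h import *
go([585.3,-236.5,10],76)
c=manip.camera("side");crop(c,290,130,400,220,"c6.png",6)
c=manip.camera("top");crop(c,360,140,470,250,"c7.png",5)
s=manip.state();print(s["position"],s["force"],s["gripper_width"])
```

```text
shift [ 0.08  4.84 -0.15] toolx yaw 75.97 roll -0.030713884901061306 j6 -0.137 down [-0.011 -0.001 -1.   ]
[ 584.45874092 -236.74822713   58.47187564] [ 0.35010358 -0.63470073 -0.63680196] 54.65895051207333
```

View pics/c6.png

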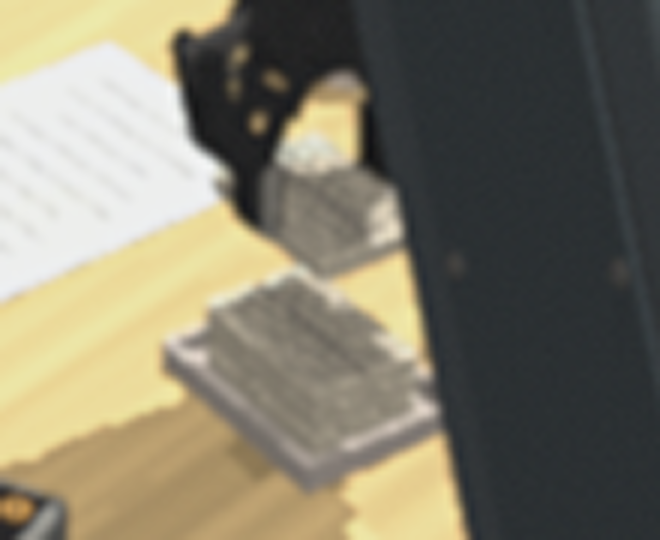

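View pics/c7.png

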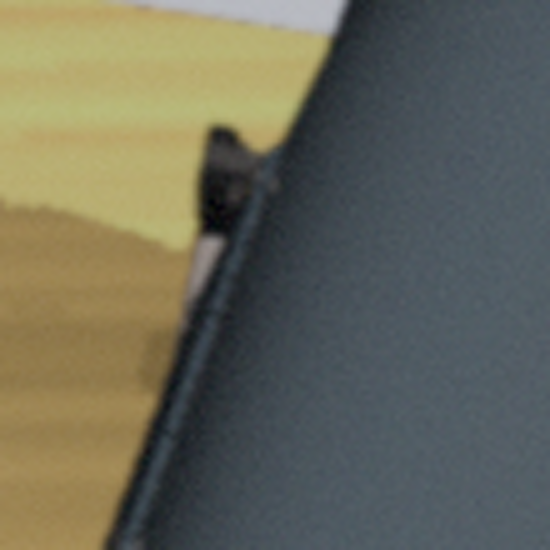

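Run:
```python
from h import *
c=manip.camera("side")
a=np.radians(-14);R=np.array([[np.cos(a),-np.sin(a)],[np.sin(a),np.cos(a)]])
k=np.array([585.3,-236])+R@[-42,28]
print("pile corner pred px",proj(c,[*k,37]),"board corner pred",proj(c,[*k,97]),proj(c,[*k,93]))
print(ray(c,[[343.7,175.4]],97),k)
```

```text
pile corner pred px [[342.54140173 196.49682715]] board corner pred [[343.175841   177.49437823]] [[343.13241854 178.7949489 ]]
[[ 556.10628582 -206.46331213]] [ 551.32139257 -198.67100005]
```

Call:
{"api": "apply_moves", "payload": {"series": [0.1,1,-0.1,0,5,0.1,2,-0.1,0,5,0.1,3,-0.1,0,5,0.1,4,-0.1,0,5,0.1,4.4,-0.1,0,5,0.1,4.4,-0.1,0,5]}}

```text
time: 27.8
position: [585.2, -235.9, 14.2]
tcp_rot: [-0.555, -0.432, 0.439, 0.559]
force: [1.4, -0.5, -1.4]
gripper_width: 55.0
```

Run:
```python
from h import *
go([585.3,-236.5,0],76)
c=manip.camera("side");crop(c,300,150,380,220,"c8.png",8)
s=manip.state();print(s["position"],s["force"],s["gripper_width"])
```

```text
shift [-0.05  1.42 -0.04] toolx yaw 75.98 roll -0.01880182475424874 j6 -0.136 down [-0.011 -0.001 -1.   ]
[ 585.39661267 -236.03670203   14.53985236] [ 0.95246309  0.25758404 -0.97474835] 54.67827819935663
```

View pics/c8.png

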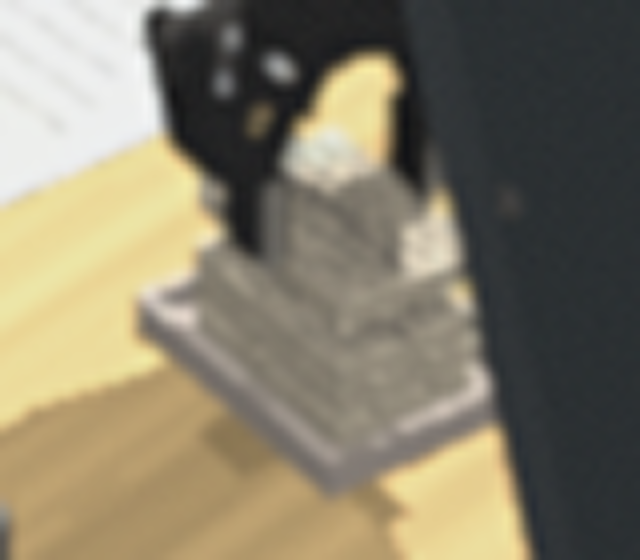

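Call:
{"api": "apply_moves", "payload": {"series": [0,0.4,0,0,5,0,0.8,0,0,5,0,0.9,0,0,5,0,0.9,0,0,5]}}

```text
time: 28.35
position: [585.3, -236.0, 5.5]
tcp_rot: [-0.555, -0.432, 0.439, 0.559]
force: [-1.0, -1.1, -0.7]
gripper_width: 54.7
```

Call:
{"api": "apply_moves", "payload": {"series": [0,0.15,0,0,5,0,0.15,0,0,5]}}

```text
time: 28.6
position: [585.2, -236.0, 3.9]
tcp_rot: [-0.555, -0.432, 0.439, 0.559]
force: [-0.4, 0.0, -1.5]
gripper_width: 54.8
```

Call:
{"api": "apply_moves", "payload": {"series": [0,0.15,0,0,5,0,0.15,0,0,5]}}

```text
time: 28.85
position: [585.1, -236.0, 2.2]
tcp_rot: [-0.555, -0.432, 0.439, 0.559]
force: [-0.8, -0.2, -1.6]
gripper_width: 54.9
```

Call:
{"api": "apply_moves", "payload": {"series": [0,0.15,0,0,5,0,0.15,0,0,5]}}

```text
time: 29.1
position: [585.0, -236.0, 0.6]
tcp_rot: [-0.555, -0.432, 0.439, 0.56]
force: [0.1, 0.2, -1.2]
gripper_width: 54.5
```

Call:
{"api": "apply_moves", "payload": {"series": [0,0.15,0,0,5,0,0.15,0,0,5]}}

```text
time: 29.35
position: [585.1, -236.0, 0.2]
tcp_rot: [-0.555, -0.432, 0.438, 0.559]
force: [-6.9, 2.0, 15.0]
gripper_width: 54.5
```

Call:
{"api": "apply_moves", "payload": {"series": [0,0.1,0,0,5,0,0.1,0,0,5]}}

```text
time: 29.6
position: [585.2, -236.0, 0.2]
tcp_rot: [-0.555, -0.432, 0.438, 0.559]
force: [-5.6, 2.5, 13.9]
gripper_width: 54.9
```

Call:
{"api": "apply_moves", "payload": {"series": [0,0.1,0,0,5,0,0.1,0,0,5]}}

```text
time: 29.85
position: [585.2, -236.0, 0.2]
tcp_rot: [-0.556, -0.432, 0.438, 0.559]
force: [-6.6, 2.2, 12.9]
gripper_width: 55.1
```

Run:
```python
from h import *
c=manip.camera("side");crop(c,300,150,380,220,"c9.png",8)
s=manip.state();print(s["position"],s["force"],s["gripper_width"])
```

```text
[ 5.85222586e+02 -2.36013907e+02  2.46549335e-01] [-6.08384022  2.00255218 14.41404443] 54.73238230277488
```

View pics/c9.png

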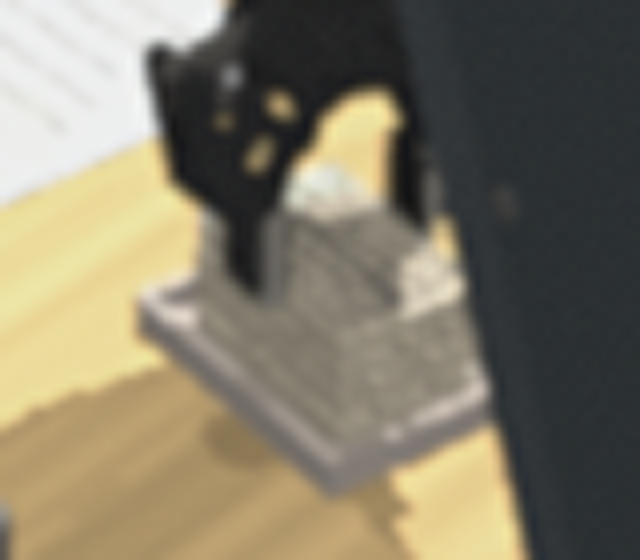

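Contact at 14 N puts the pile top at about 38.6 mm, and the side faces look flush in the side view. Releasing.

Call:
{"api": "apply_moves", "payload": {"series": [0,-0.03,0,0,5.5,0,-0.03,0,0,5.8,0,-0.03,0,0,6.1,0,-0.03,0,0,6.4,0,-0.03,0,0,6.6,0,-0.03,0,0,6.6]}}

```text
time: 30.65
position: [585.2, -236.0, 0.5]
tcp_rot: [-0.556, -0.432, 0.438, 0.559]
force: [-0.3, -0.1, 0.3]
gripper_width: 65.8
```

Call:
{"api": "apply_moves", "payload": {"series": [0,-1,0,0,6.6,0,-3,0,0,6.6,0,-6,0,0,6.6,0,-10,0,0,7,0,-12,0,0,7,0,-12,0,0,7]}}

```text
time: 31.4
position: [587.4, -236.2, 122.7]
tcp_rot: [-0.557, -0.433, 0.438, 0.558]
force: [0.5, 0.2, -1.2]
gripper_width: 70.0
```

Run:
```python
from h import *
go([429.6,58.3,20],110.2)
c=manip.camera("side");crop(c,300,150,380,220,"d1.png",8)
s=manip.state();print(s["position"],s["force"],s["gripper_width"])
```

```text
shift [24.8  10.28 22.39] toolx yaw 75.98 roll -34.22406444732766 j6 -0.135 down [-0.006 -0.003 -1.   ]
[ 586.72607532 -235.94737142  121.17003086] [ 0.47009253  0.23789474 -0.72129773] 70.34465793879022
```

View pics/d1.png

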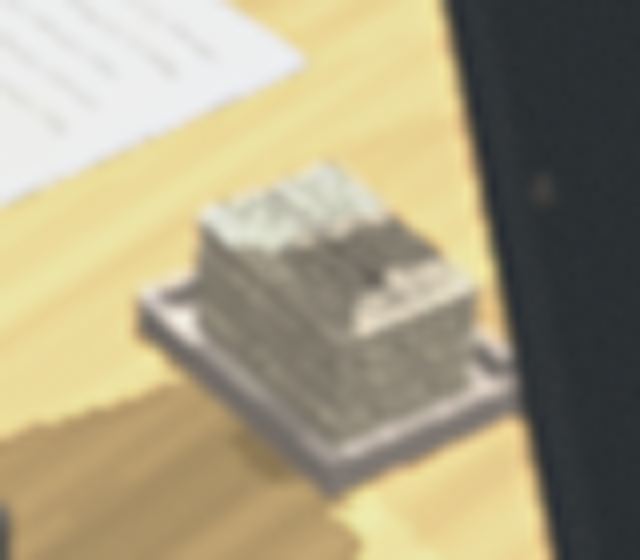

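Call:
{"api": "apply_moves", "payload": {"series": [4,0,4,-6,7,8,0,8,-12,7,12,0,12,-18,7,16,0,16,-24,7,20,2,20,-30,7,24.8,5,22.4,-34.2,7,24.8,8,22.4,-34.2,7,24.8,10,22.4,-34.2,7,24.8,10,22.4,-34.2,7,24.8,10,22.4,-34.2,7]}}

```text
time: 32.7
position: [428.8, 58.6, 22.2]
tcp_rot: [-0.403, -0.578, 0.582, 0.407]
force: [-0.8, -0.4, -0.4]
gripper_width: 70.0
```

Run:
```python
from h import *
c=manip.camera("side");crop(c,240,200,380,320,"d2.png",5)
s=manip.state();print(s["position"],s["force"],s["gripper_width"],s["joint_positions"].round(3))
im=c["color"].astype(int);mn=im.min(2);mx=im.max(2)
go([429.6,58.3,-38],110.2)
t=s["position"];R=Ro.from_quat(s["tcp_rot"]).as_matrix()[:,0]
print(proj(c,[t+[0,0,46],t+[0,0,46]+35*R,t+[0,0,46]-35*R]))
a=np.radians(20.2);u=np.array([np.cos(a),np.sin(a),0]);v=np.array([-u[1],u[0],0])
print(proj(c,[np.array([429.6,58.3,12])+i*42*u+j*28*v for i,j in((1,1),(1,-1),(-1,-1),(-1,1))]).round(1).tolist())
```

```text
[429.09814177  58.62870995  22.4712086 ] [0.52877222 0.54431471 0.21347457] 70.2220935467631 [ 0.137  0.195 -0.508  0.876 -0.001 -0.215]
shift [-0.05  6.05 -0.08] toolx yaw 110.16 roll -0.04307484507694426 j6 -0.215 down [-0.007 -0.002 -1.   ]
[[310.12947067 261.9391371 ]
 [303.91528793 272.61856516]
 [316.09937077 251.67952269]]
[[288.2, 283.2], [298.1, 266.7], [332.3, 276.4], [323.3, 293.5]]
```

View pics/d2.png

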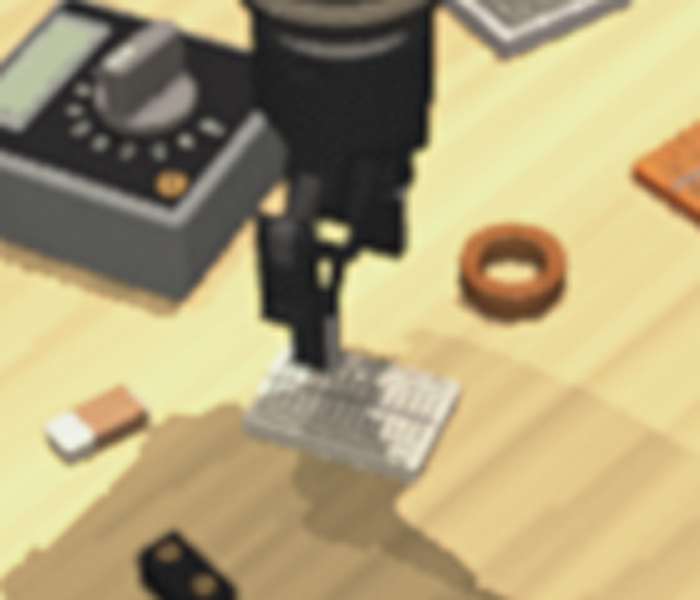

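The finger tip is at (303,273) as predicted (303.9,272.6), and the board corners match too. Going down and gripping.

Call:
{"api": "apply_moves", "payload": {"series": [0,2,0,0,7,0,4,0,0,7,0,5.4,0,0,7,0,5.9,0,0,6.8,0,6.05,0,0,6.5,0,6.05,0,0,6.2,0,6.05,0,0,6.2]}}

```text
time: 33.62
position: [429.0, 58.6, -37.6]
tcp_rot: [-0.403, -0.578, 0.582, 0.406]
force: [0.8, 0.1, -0.2]
gripper_width: 62.0
```

Call:
{"api": "apply_moves", "payload": {"series": [0,0,0,0,5.8,0,0,0,0,5.3,0,0,0,0,5,0,0,0,0,5,0,0,0,0,5,0,0,0,0,5]}}

```text
time: 34.38
position: [429.3, 58.6, -37.1]
tcp_rot: [-0.403, -0.578, 0.582, 0.406]
force: [-2.5, -0.3, 10.5]
gripper_width: 55.0
```

Call:
{"api": "apply_moves", "payload": {"series": [0,-0.5,0,0,5,0,-1.5,0,0,5,0,-4,0,0,5,0,-8,0,0,5,0,-12,0,0,5,0,-12,0,0,5,0,-12,0,0,5]}}

```text
time: 35.25
position: [429.8, 58.8, 82.6]
tcp_rot: [-0.403, -0.578, 0.582, 0.406]
force: [-0.2, -1.0, -1.8]
gripper_width: 54.8
```

Run:
```python
from h import *
c=manip.camera("side");crop(c,240,180,380,300,"d3.png",5)
s=manip.state();print(s["position"],s["force"],s["gripper_width"])
go([585.3,-236.2,80],76)
```

```text
[429.39792861  58.72043844  82.16327785] [-0.1690795  -0.70108585 -0.80664669] 54.52518775543509
shift [-33.06   0.16  -4.48] toolx yaw 110.15 roll 34.154854564212044 j6 -0.215 down [-0.007 -0.002 -1.   ]
```

View pics/d3.png

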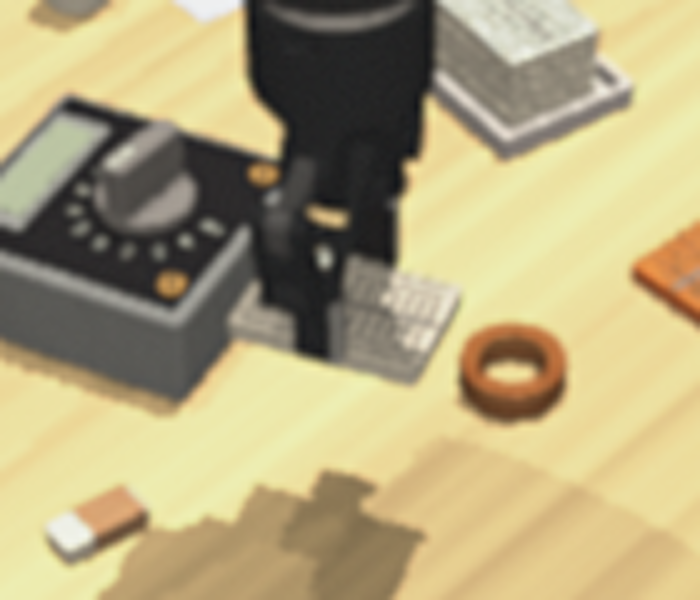

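Call:
{"api": "apply_moves", "payload": {"series": [-5,0,-0.6,5,5,-10,0,-1.3,10,5,-15,0,-2,15,5,-20,0,-2.7,20,5,-25,0,-3.4,25,5,-30,0,-4,31,5,-33.1,0,-4.5,34.2,5,-33.1,0,-4.5,34.2,5,-33.1,0,-4.5,34.2,5,-33.1,0,-4.5,34.2,5]}}

```text
time: 36.55
position: [585.2, -235.6, 81.3]
tcp_rot: [-0.556, -0.433, 0.438, 0.558]
force: [-1.2, 0.7, -0.1]
gripper_width: 54.7
```

Run:
```python
from h import *
s=manip.state();print(s["position"],s["force"],s["gripper_width"])
go([585.3,-236.2,20],76)
```

```text
[ 585.24686538 -235.63548239   81.34756752] [-1.17353021  0.66423605 -0.09835701] 54.728455316088535
shift [-0.03  6.13 -0.06] toolx yaw 76.02 roll 0.01939493793081226 j6 -0.136 down [-0.008 -0.002 -1.   ]
```

Call:
{"api": "apply_moves", "payload": {"series": [0,1.5,0,0,5,0,3,0,0,5,0,4.5,0,0,5,0,5.5,0,0,5,0,6,0,0,5,-0.05,6,0,0,5,-0.05,6,0,0,5]}}

```text
time: 37.42
position: [584.9, -236.4, 21.8]
tcp_rot: [-0.556, -0.433, 0.438, 0.558]
force: [-0.6, -0.4, -1.2]
gripper_width: 54.9
```

Run:
```python
from h import *
c=manip.camera("side");crop(c,300,150,380,220,"d4.png",8)
go([585.3,-236.2,14],76)
```

```text
shift [ 0.03  0.78 -0.03] toolx yaw 76.02 roll 0.017071472442296454 j6 -0.137 down [-0.007 -0.002 -1.   ]
```

View pics/d4.png

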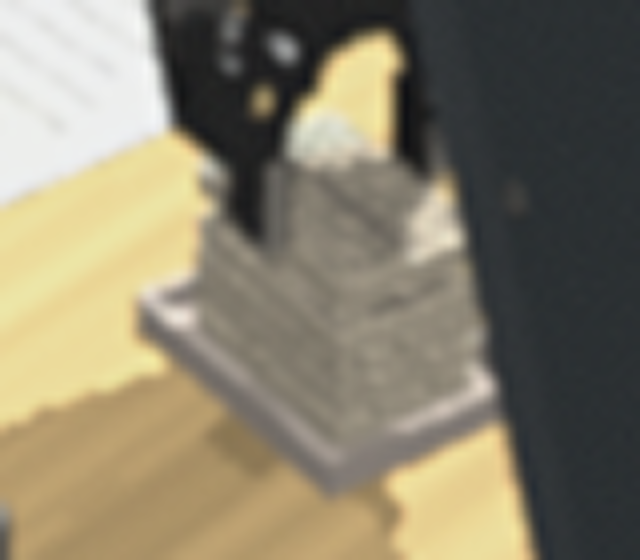

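The board is aligned over the pile with a gap of about 8 mm. Feeling down.

Call:
{"api": "apply_moves", "payload": {"series": [0,0.2,0,0,5,0.03,0.4,0,0,5,0.03,0.5,0,0,5]}}

```text
time: 37.85
position: [584.9, -236.0, 16.7]
tcp_rot: [-0.556, -0.433, 0.438, 0.558]
force: [-0.5, 0.4, -0.2]
gripper_width: 54.7
```

Call:
{"api": "apply_moves", "payload": {"series": [0,0.12,0,0,5,0,0.12,0,0,5]}}

```text
time: 38.1
position: [584.8, -236.0, 15.3]
tcp_rot: [-0.556, -0.433, 0.438, 0.558]
force: [1.0, -0.8, -1.1]
gripper_width: 54.4
```

Call:
{"api": "apply_moves", "payload": {"series": [0,0.12,0,0,5,0,0.12,0,0,5]}}

```text
time: 38.35
position: [584.8, -236.0, 14.0]
tcp_rot: [-0.556, -0.433, 0.438, 0.558]
force: [0.3, 0.1, -0.7]
gripper_width: 54.8
```

Call:
{"api": "apply_moves", "payload": {"series": [0,0.12,0,0,5,0,0.12,0,0,5]}}

```text
time: 38.6
position: [584.9, -236.0, 13.6]
tcp_rot: [-0.556, -0.433, 0.438, 0.558]
force: [-4.1, 0.3, 9.9]
gripper_width: 54.5
```

Contact at 13.6, as expected. Releasing and retreating.

Call:
{"api": "apply_moves", "payload": {"series": [0,0,0,0,5.5,0,0,0,0,5.8,0,0,0,0,6.1,0,0,0,0,6.4,0,0,0,0,6.6,0,0,0,0,6.6]}}

```text
time: 39.35
position: [584.9, -236.0, 13.5]
tcp_rot: [-0.556, -0.433, 0.438, 0.558]
force: [-0.7, 0.6, 0.4]
gripper_width: 65.9
```

Call:
{"api": "apply_moves", "payload": {"series": [0,-1,0,0,6.6,0,-3,0,0,6.6,0,-6,0,0,6.6,0,-10,0,0,6,0,-11,0,0,5,0,-11,0,0,4.5]}}

```text
time: 40.1
position: [586.1, -236.0, 124.2]
tcp_rot: [-0.556, -0.433, 0.438, 0.558]
force: [0.8, -1.0, -0.5]
gripper_width: 45.3
```

Run:
```python
from h import *
go([407,181,60],96-90)
go([407,181,60],174)
s=manip.state();print(s["time"],s["position"],s["force"])
```

```text
shift [36.16  6.43 27.42] toolx yaw 76.02 roll 70.02003658551794 j6 -0.136 down [-0.006 -0.002 -1.   ]
shift [36.16  6.43 27.42] toolx yaw 76.02 roll 82.02003658551794 j6 -0.136 down [-0.006 -0.002 -1.   ]
40.1 [ 586.07882741 -235.97093742  124.16581865] [ 0.78313618 -1.03785843 -0.47461106]
```

Call:
{"api": "apply_moves", "payload": {"series": [5,0,4,-2,4.5,10,0,8,-4,4.5,15,0,12,-6,4.5,20,0,16,-8,4.5,25,0,20,-8,4.5,30,0,24,-8,4.5,35,2,27.4,-8,4.5,36.2,5,27.4,-8,4.5,36.2,6,27.4,-8,4.5,36.2,6,27.4,-8,4.5]}}

```text
time: 41.35
position: [406.6, 180.4, 63.6]
tcp_rot: [-0.525, -0.47, 0.476, 0.526]
force: [0.1, 0.7, 0.6]
gripper_width: 45.2
```

Run:
```python
from h import *
c=manip.camera("side");cv2.imwrite("pics/e1.png",c["color"][:,:,::-1])
c2=manip.camera("top");crop(c2,380,165,450,245,"e2.png",7)
s=manip.state();print(s["time"],s["position"],proj(c,s["position"]+[0,0,42]))
a=np.radians(-6);u=np.array([np.cos(a),np.sin(a),0]);v=np.array([-u[1],u[0],0])
print(proj(c,[np.array([407.4,181.4,22])+i*22*u+j*11*v for i,j in((1,1),(1,-1),(-1,-1),(-1,1))]).round(1).tolist())
```

```text
41.45 [407.73579029 180.57132837  64.79112904] [[276.49165272 285.18594252]]
[[267.8, 310.2], [275.9, 304.8], [289.3, 316.7], [281.1, 322.3]]
```

View pics/e1.png

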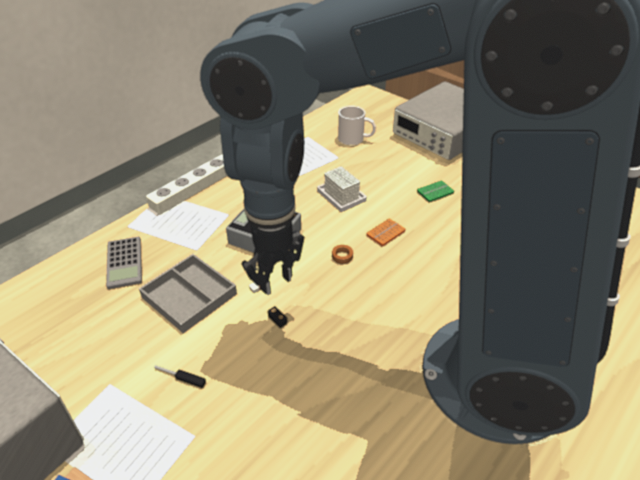

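View pics/e2.png

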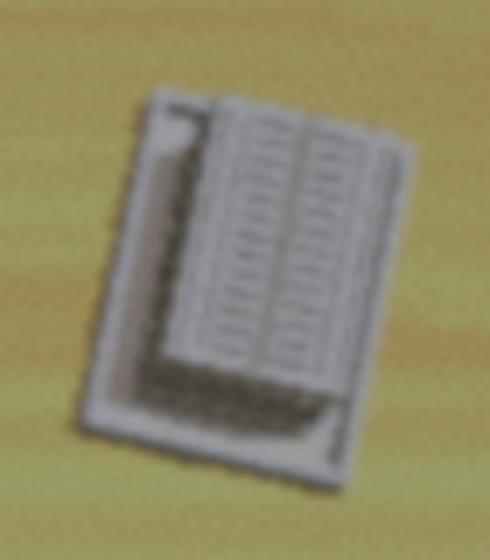

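The stack is square at tray (415,206), and the block is unmoved at side (277,316). Going down for the block.

Run:
```python
from h import *
go([407.4,181.4,-35],84)
```

```text
shift [ 0.11  9.98 -0.01] toolx yaw 83.95 roll -0.05382735742627176 j6 0.522 down [-0.006 -0.002 -1.   ]
```

Call:
{"api": "apply_moves", "payload": {"series": [0.1,2,0,0,4.5,0.1,4,0,0,4.5,0.1,6,0,0,4.5,0.1,8,0,0,4.5,0.1,9.4,0,0,4.5,0.1,10,0,0,4.5,0.1,10,0,0,4.5]}}

```text
time: 42.32
position: [407.5, 181.2, -35.0]
tcp_rot: [-0.525, -0.471, 0.475, 0.527]
force: [-0.3, 0.1, 0.3]
gripper_width: 44.9
```

Call:
{"api": "apply_moves", "payload": {"series": [0,0,0,0,3.5,0,0,0,0,2.6,0,0,0,0,1.8,0,0,0,0,1.8,0,0,0,0,1.8,0,0,0,0,1.8,0,0,0,0,1.8], "newtons": 30}}

```text
time: 43.2
position: [407.9, 181.4, -34.5]
tcp_rot: [-0.525, -0.471, 0.475, 0.526]
force: [-1.4, -1.0, 7.6]
gripper_width: 21.5
```

Call:
{"api": "apply_moves", "payload": {"series": [0,-1,0,0,1.8,0,-3,0,0,1.8,0,-6,0,0,1.8,0,-9,0,0,1.8,0,-9,0,0,1.8,0,-9,0,0,1.8]}}

```text
time: 43.95
position: [408.2, 181.5, 55.5]
tcp_rot: [-0.525, -0.471, 0.474, 0.526]
force: [-1.4, -2.0, -0.2]
gripper_width: 21.4
```

Run:
```python
from h import *
c=manip.camera("side");crop(c,130,230,310,400,"e3.png",4)
c2=manip.camera("top");crop(c2,90,130,260,310,"e4.png",4)
s=manip.state();print(s["time"],s["position"],s["force"],s["gripper_width"])
```

```text
44.05 [407.77868928 181.32013787  54.92227278] [ 0.59703068 -0.15258843 -0.65858868] 21.231252968422137
```

View pics/e3.png

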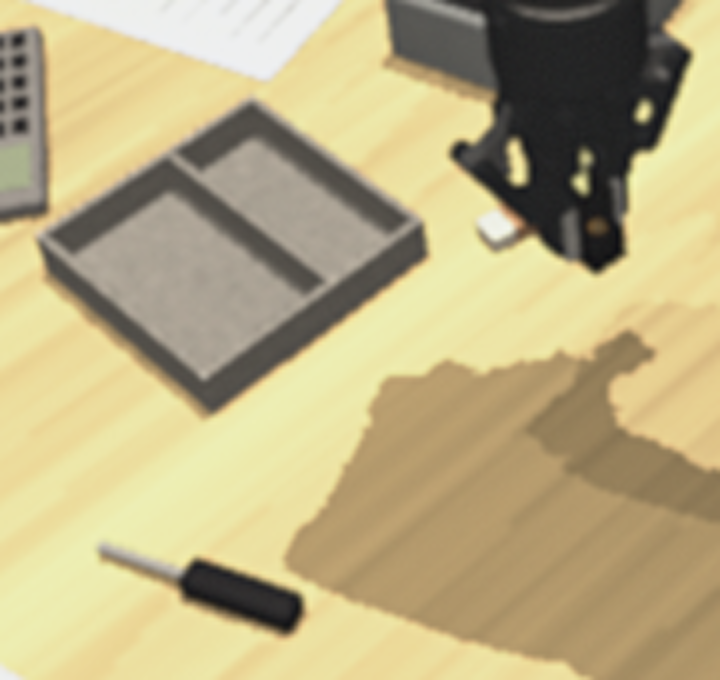

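View pics/e4.png

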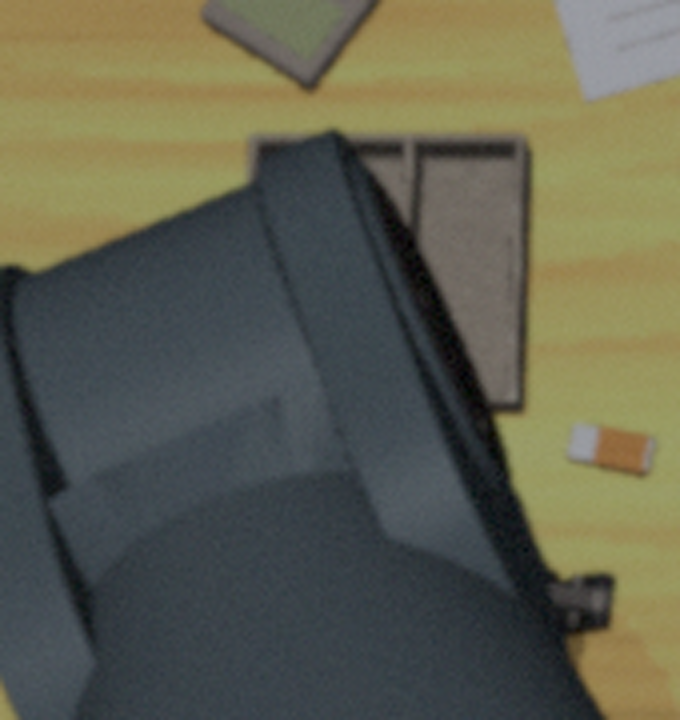

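The block is held at side (278,290). The wide compartment is the image-left (+y) one in the top view, the nearer one in the side view.

Run:
```python
from h import *
c=manip.camera("side");t=manip.camera("top")
T=np.array([[190,102],[397,104],[392,306],[182,303]])/3+[89.7,129.7]
S=np.array([[252,100],[428,232],[208,382],[40,240]])/4+[129.9,229.9]  # far(+x,-y),(-x,-y),( -x,+y),(+x,+y)
for n,q in(("top",ray(t,T,30)),("side",ray(c,S,30))):
    print(n,q.round(0).tolist(),q.mean(0).round(1),cv2.minAreaRect(q.astype(np.float32)))
p=np.array([[605,263]])
```

```text
top [[677.0, 335.0], [675.0, 185.0], [525.0, 185.0], [528.0, 333.0]] [601.  259.5] ((600.7932739257812, 259.9306640625), (152.039306640625, 149.50210571289062), 0.066066212952137)
side [[674.0, 193.0], [520.0, 195.0], [526.0, 339.0], [673.0, 339.0]] [598.5 266.5] ((598.2886962890625, 266.9114990234375), (146.0382080078125, 153.77166748046875), 89.22909545898438)
```

Run:
```python
from h import *
go([600,291,20],84)
```

```text
shift [ 12.95   3.35 -17.97] toolx yaw 83.93 roll -0.07086166607980715 j6 0.524 down [-0.006 -0.002 -1.   ]
```

Call:
{"api": "apply_moves", "payload": {"series": [2.5,0,-3.5,0,1.8,5,0,-7,0,1.8,7.5,0,-10.5,0,1.8,10,0,-14,0,1.8,12,0,-17,0,1.8,13,0,-18,0,1.8,13,2,-18,0,1.8,13,4,-18,0,1.8,13,6,-18,0,1.8,13,7,-18,0,1.8,13,7,-18,0,1.8]}}

```text
time: 45.52
position: [599.6, 291.1, -17.3]
tcp_rot: [-0.525, -0.47, 0.475, 0.527]
force: [-0.1, 0.6, -0.3]
gripper_width: 21.1
```

Run:
```python
from h import *
c=manip.camera("side");crop(c,130,230,310,400,"e5.png",4)
s=manip.state();print(s["time"],s["position"],s["force"],s["gripper_width"])
```

```text
45.575 [600.12647354 291.36479303 -16.37084847] [-0.85463581  0.67312144  0.86138055] 21.44579439957792
```

View pics/e5.png

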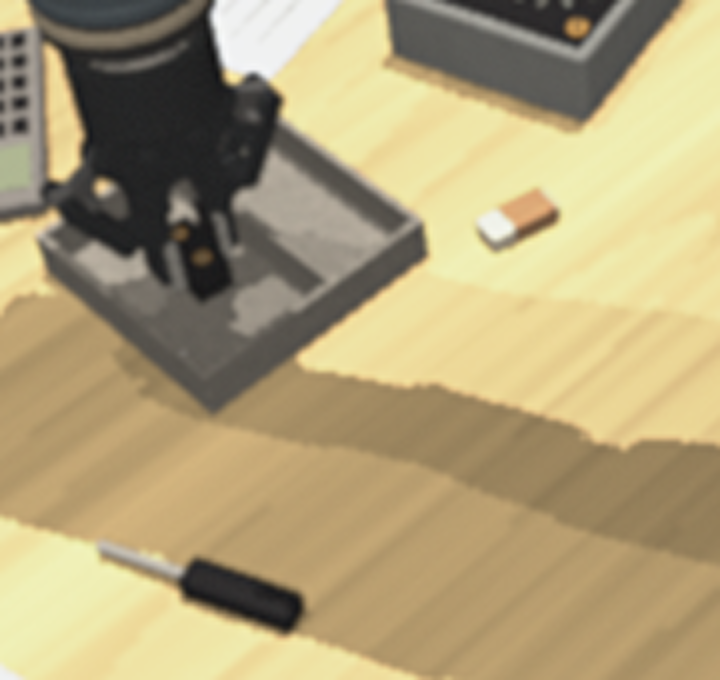

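The block is over the wide compartment. Feeling down.

Call:
{"api": "apply_moves", "payload": {"series": [0,0.5,0,0,1.8,0,1.1,0,0,1.8,0,1.2,0,0,1.8]}}

```text
time: 45.95
position: [599.8, 291.2, -28.9]
tcp_rot: [-0.525, -0.47, 0.475, 0.527]
force: [-1.0, -0.5, -0.6]
gripper_width: 21.2
```

Call:
{"api": "apply_moves", "payload": {"series": [0,0.2,0,0,1.8,0,0.2,0,0,1.8]}}

```text
time: 46.2
position: [599.9, 291.3, -30.4]
tcp_rot: [-0.525, -0.471, 0.475, 0.527]
force: [-1.1, -0.2, 4.5]
gripper_width: 21.5
```

Call:
{"api": "apply_moves", "payload": {"series": [0,0.15,0,0,1.8,0,0.15,0,0,1.8]}}

```text
time: 46.45
position: [600.0, 291.3, -30.5]
tcp_rot: [-0.525, -0.471, 0.475, 0.526]
force: [-8.6, -4.7, 20.4]
gripper_width: 21.2
```

Call:
{"api": "apply_moves", "payload": {"series": [0,0,0,0,2.4,0,0,0,0,2.8,0,0,0,0,3.2,0,0,0,0,3.2]}}

```text
time: 46.95
position: [599.9, 291.3, -30.7]
tcp_rot: [-0.525, -0.471, 0.475, 0.527]
force: [-1.3, 0.2, 0.3]
gripper_width: 32.0
```

Call:
{"api": "apply_moves", "payload": {"series": [0,-1,0,0,3.2,0,-3,0,0,3.2,0,-6,0,0,3.2,0,-10,0,0,4,0,-12,0,0,4,0,-12,0,0,4]}}

```text
time: 47.7
position: [601.7, 292.1, 91.6]
tcp_rot: [-0.525, -0.472, 0.474, 0.526]
force: [0.1, -0.3, -0.9]
gripper_width: 40.0
```

Run:
```python
from h import *
c=manip.camera("side");crop(c,130,230,310,400,"e6.png",4)
t=manip.camera("top");cv2.imwrite("pics/e7.png",t["color"][:,:,::-1])
s=manip.state();print(s["time"],s["position"],s["force"],s["gripper_width"])
im=c["color"].astype(int);m=(im.max(2)<60).astype(np.uint8);mm=np.zeros_like(m);mm[360:400,165:215]=m[360:400,165:215]
k=max(cv2.findContours(mm,0,1)[0],key=cv2.contourArea);print(cv2.boundingRect(k))
for z in(8,16):
    P=ray(c,k[:,0,:],z);print(cv2.minAreaRect(P.astype(np.float32)))
```

```text
47.8 [600.45359026 291.52523774  88.99405791] [ 0.16924428  0.56912965 -0.09935072] 39.71701748574052
(175, 370, 30, 17)
((429.0391540527344, 400.4165954589844), (61.95713424682617, 18.354129791259766), 21.7055721282959)
((423.8194580078125, 402.97882080078125), (61.40977096557617, 18.19199562072754), 21.705608367919922)
```

View pics/e6.png

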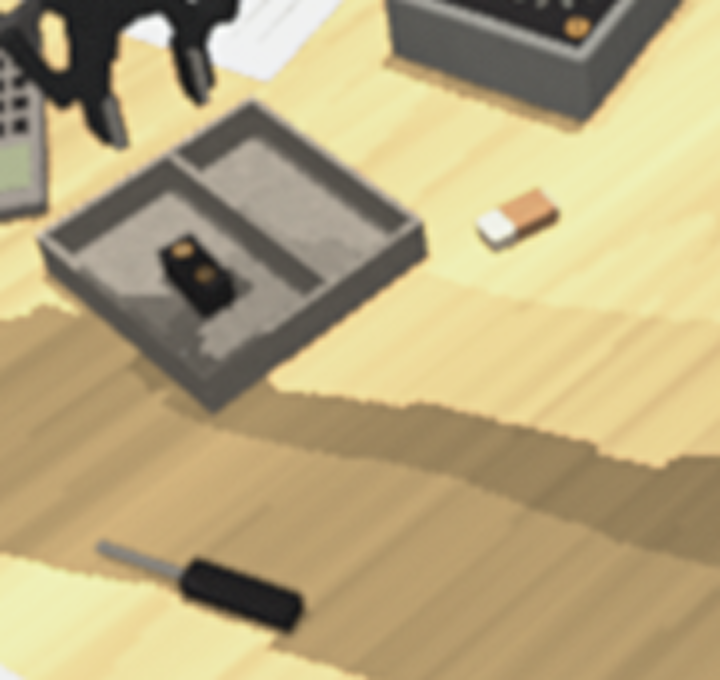

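View pics/e7.png

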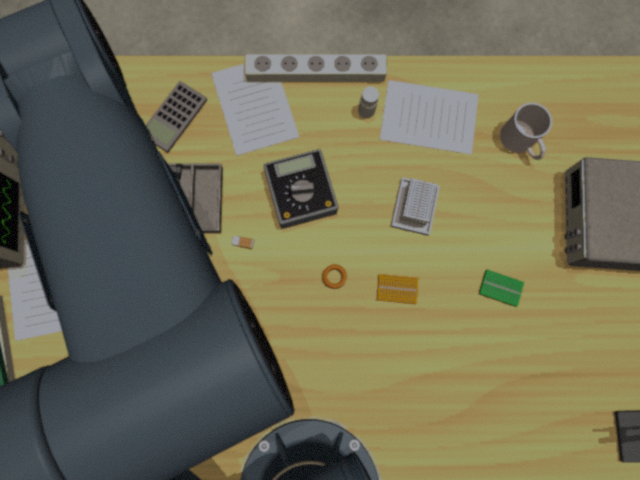

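The block sits in the middle of the wide compartment. The driver is unmoved at side (190,378). Moving over it.

Run:
```python
from h import *
go([430.5,398.5,30],111.5)
```

```text
shift [ 8.86  5.97 18.  ] toolx yaw 83.92 roll -27.575329756522933 j6 0.558 down [-0.006 -0.002 -1.   ]
```

Call:
{"api": "apply_moves", "payload": {"series": [2,0,4,-6,4,4,0,8,-12,4,6,0,12,-18,4,8,1,16,-24,4,8.9,3,18,-27.6,4,8.9,5,18,-27.6,4,8.9,6,18,-27.6,4,8.9,6,18,-27.6,4]}}

```text
time: 48.8
position: [430.1, 398.2, 28.8]
tcp_rot: [-0.397, -0.582, 0.587, 0.399]
force: [0.3, 0.8, 1.2]
gripper_width: 39.9
```

Run:
```python
from h import *
c=manip.camera("side");crop(c,110,300,260,420,"f1.png",5)
s=manip.state();print(s["time"],s["position"],s["force"],s["gripper_width"],proj(c,s["position"]+[0,0,40]))
go([430.5,398.5,-34],111.5)
```

```text
48.85 [430.64155829 398.57773493  29.6190748 ] [ 0.48270492 -0.73241151  0.00345713] 39.628338718999345 [[184.82078767 357.76947926]]
shift [ 0.    6.36 -0.03] toolx yaw 111.49 roll -0.0054570124354711425 j6 0.37 down [-0.006 -0.003 -1.   ]
```

View pics/f1.png

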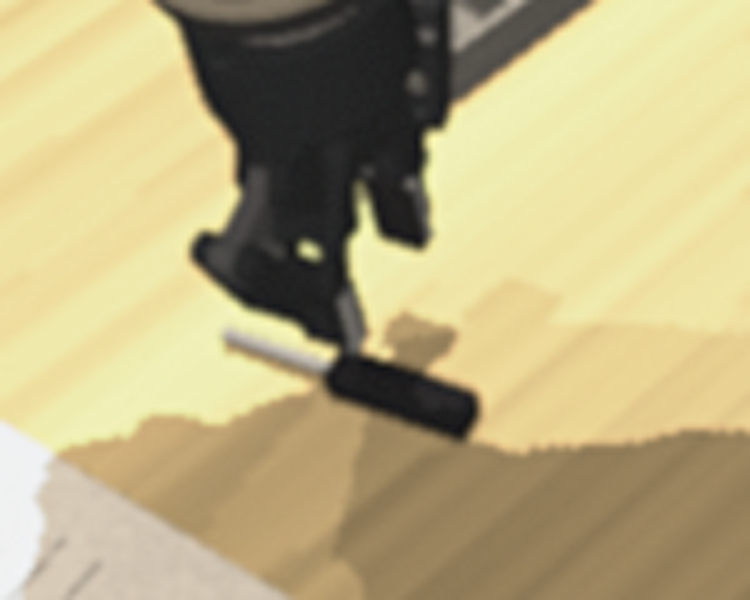

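Call:
{"api": "apply_moves", "payload": {"series": [0,2,0,0,4,0,4,0,0,4,0,5.4,0,0,4,0,6.3,0,0,4,0,6.3,0,0,3,0,6.3,0,0,2.2]}}

```text
time: 49.6
position: [430.6, 398.7, -32.8]
tcp_rot: [-0.397, -0.583, 0.586, 0.399]
force: [-0.5, 0.2, 0.0]
gripper_width: 22.0
```

Call:
{"api": "apply_moves", "payload": {"series": [0,0,0,0,1.6,0,0,0,0,1.3,0,0,0,0,1.3,0,0,0,0,1.3,0,0,0,0,1.3]}}

```text
time: 50.22
position: [430.8, 398.9, -32.5]
tcp_rot: [-0.397, -0.583, 0.586, 0.399]
force: [-1.3, 0.0, 5.2]
gripper_width: 16.9
```

Call:
{"api": "apply_moves", "payload": {"series": [0,-1,0,0,1.3,0,-3,0,0,1.3,0,-6,0,0,1.3,0,-9,0,0,1.3,0,-9,0,0,1.3]}}

```text
time: 50.85
position: [432.4, 400.2, 60.2]
tcp_rot: [-0.397, -0.584, 0.585, 0.399]
force: [0.7, 1.1, -0.4]
gripper_width: 17.0
```

Run:
```python
from h import *
c=manip.camera("side");crop(c,110,260,260,400,"f2.png",5)
s=manip.state();print(s["time"],s["position"],s["force"],s["torque"],s["gripper_width"])
t=manip.camera("top");crop(t,140,150,240,245,"f3.png",6)
go([600,218.5,40],90)
```

```text
50.9 [431.75547999 399.51753346  58.60823327] [-0.84309491 -0.16799043 -1.08398346] [ 0.00863075  0.00707224 -0.00790721] 17.141247657899935
shift [-22.98   1.7   -9.1 ] toolx yaw 111.49 roll 21.492487856976695 j6 0.37 down [-0.005 -0.002 -1.   ]
```

View pics/f2.png

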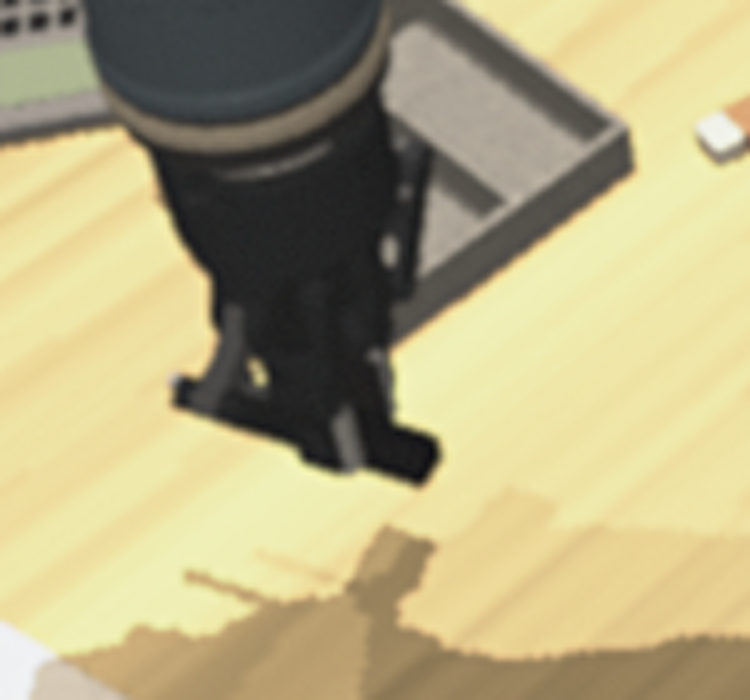

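View pics/f3.png

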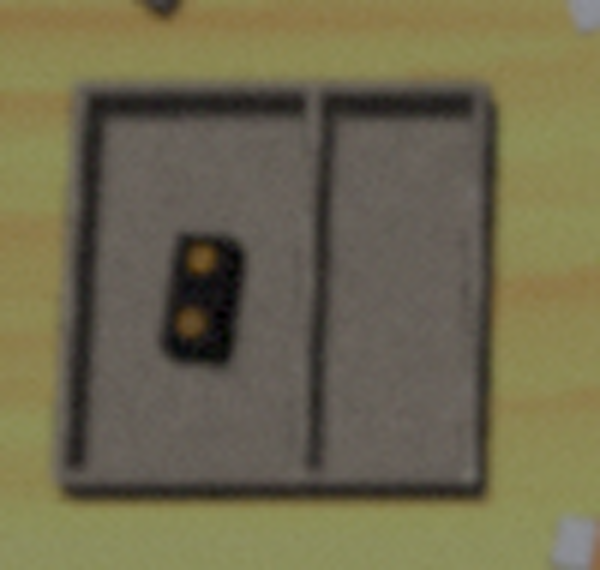

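Run:
```python
from h import *
t=manip.camera("top")
g=cv2.cvtColor(t["color"],cv2.COLOR_RGB2GRAY)
print(g[185:215,185:228].mean(0).round(0).tolist())
print(g[160:240,200:210].mean(1).round(0).tolist())
for u in (188,189,190,191,192,193,218,219,220,221,222,223): print(u,[ray(t,[[u,200]],z)[0].round(1).tolist() for z in(4,30)])
for v in (163,165,167,168,228,230,232): print(v,[ray(t,[[205,v]],z)[0].round(1).tolist() for z in(4,30)])
```

```text
[96.0, 96.0, 95.0, 95.0, 94.0, 94.0, 84.0, 61.0, 47.0, 65.0, 85.0, 94.0, 96.0, 96.0, 96.0, 96.0, 96.0, 96.0, 96.0, 96.0, 96.0, 96.0, 96.0, 96.0, 96.0, 95.0, 95.0, 96.0, 97.0, 97.0, 96.0, 94.0, 90.0, 92.0, 84.0, 62.0, 62.0, 98.0, 120.0, 127.0, 129.0, 128.0, 128.0]
[130.0, 128.0, 122.0, 108.0, 91.0, 66.0, 41.0, 31.0, 38.0, 60.0, 84.0, 94.0, 96.0, 96.0, 95.0, 95.0, 96.0, 97.0, 96.0, 96.0, 96.0, 95.0, 97.0, 98.0, 97.0, 95.0, 94.0, 94.0, 94.0, 96.0, 95.0, 95.0, 96.0, 95.0, 96.0, 97.0, 96.0, 95.0, 96.0, 97.0, 96.0, 97.0, 96.0, 97.0, 96.0, 96.0, 96.0, 96.0, 96.0, 97.0, 97.0, 96.0, 96.0, 96.0, 96.0, 97.0, 97.0, 96.0, 96.0, 96.0, 98.0, 98.0, 96.0, 97.0, 97.0, 97.0, 97.0, 95.0, 93.0, 91.0, 70.0, 46.0, 51.0, 87.0, 120.0, 132.0, 134.0, 135.0, 135.0, 135.0]
188 [[602.1, 262.0], [594.8, 256.1]]
189 [[602.1, 259.8], [594.8, 254.0]]
190 [[602.1, 257.6], [594.8, 251.8]]
191 [[602.1, 255.4], [594.8, 249.7]]
192 [[602.0, 253.2], [594.8, 247.5]]
193 [[602.0, 251.0], [594.7, 245.4]]
218 [[601.8, 196.3], [594.5, 191.9]]
219 [[601.8, 194.1], [594.5, 189.8]]
220 [[601.8, 191.9], [594.5, 187.6]]
221 [[601.8, 189.7], [594.5, 185.5]]
222 [[601.8, 187.5], [594.5, 183.4]]
223 [[601.8, 185.3], [594.5, 181.2]]
163 [[687.2, 227.4], [678.0, 222.3]]
165 [[682.5, 227.2], [673.4, 222.2]]
167 [[677.9, 227.1], [668.9, 222.0]]
168 [[675.6, 227.0], [666.6, 222.0]]
228 [[538.9, 222.8], [533.1, 217.9]]
230 [[534.5, 222.7], [528.7, 217.7]]
232 [[530.0, 222.5], [524.4, 217.6]]
```

Run:
```python
from h import *
go([584,221,60],90)
```

```text
shift [-22.14  -0.35  -7.73] toolx yaw 111.49 roll 21.489788340529657 j6 0.37 down [-0.006 -0.003 -1.   ]
```

Call:
{"api": "apply_moves", "payload": {"series": [-4,-1,-1.4,4,1.3,-8,-1.5,-2.8,8,1.3,-12,-1.5,-4.2,12,1.3,-16,-1.5,-5.6,16,1.3,-20,-1,-7,20,1.3,-22.1,0,-7.7,21.5,1.3,-22.1,1.5,-7.7,21.5,1.3,-22.1,2.5,-7.7,21.5,1.3,-22.1,2.5,-7.7,21.5,1.3]}}

```text
time: 52.12
position: [581.9, 221.9, 30.4]
tcp_rot: [-0.498, -0.498, 0.503, 0.501]
force: [-0.2, 0.1, -0.0]
gripper_width: 17.3
```

Run:
```python
from h import *
c=manip.camera("side");crop(c,130,220,260,340,"f4.png",5)
t=manip.camera("top");crop(t,140,150,240,245,"f5.png",6)
s=manip.state();print(s["time"],s["position"])
go([584,221,-15],90)
```

```text
52.225 [582.96601828 222.03311042  31.74756569]
shift [-0.09  4.67 -0.13] toolx yaw 90.07 roll 0.07127511025223043 j6 0.363 down [-0.006 -0.002 -1.   ]
```

View pics/f4.png

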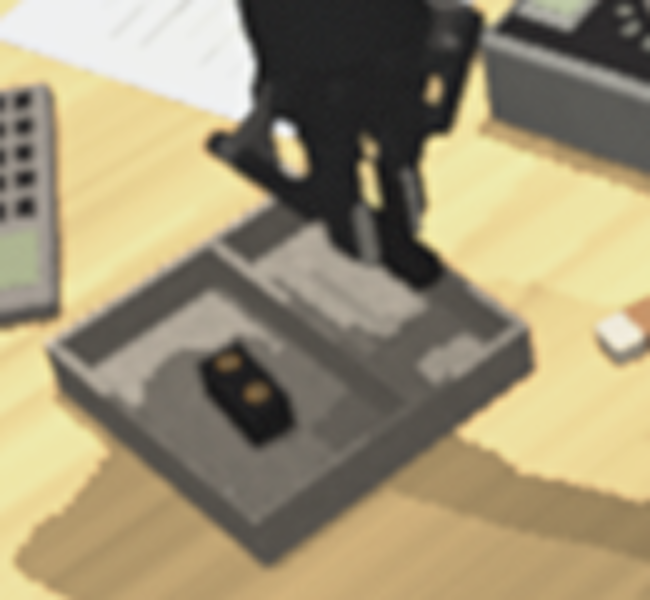

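View pics/f5.png

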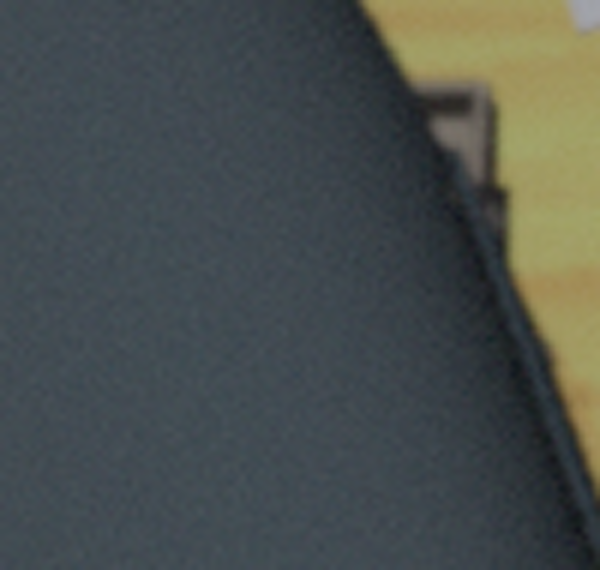

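Call:
{"api": "apply_moves", "payload": {"series": [-0.1,1.5,-0.1,0,1.3,-0.1,3,-0.1,0,1.3,-0.1,4,-0.1,0,1.3,-0.1,4.6,-0.1,0,1.3,-0.1,4.6,-0.1,0,1.3]}}

```text
time: 52.85
position: [583.5, 220.8, -14.7]
tcp_rot: [-0.499, -0.498, 0.503, 0.501]
force: [0.5, 0.6, -0.3]
gripper_width: 17.1
```

Call:
{"api": "apply_moves", "payload": {"series": [-0.05,0.5,0,0,1.3,-0.05,1,0,0,1.3,-0.05,1.1,0,0,1.3]}}

```text
time: 53.22
position: [583.2, 220.2, -26.1]
tcp_rot: [-0.499, -0.498, 0.503, 0.501]
force: [0.5, -0.7, -0.7]
gripper_width: 17.0
```

Call:
{"api": "apply_moves", "payload": {"series": [0,0.15,0,0,1.3,0,0.15,0,0,1.3]}}

```text
time: 53.48
position: [583.1, 220.1, -27.6]
tcp_rot: [-0.499, -0.498, 0.503, 0.501]
force: [-0.8, 0.0, -0.8]
gripper_width: 17.3
```

Call:
{"api": "apply_moves", "payload": {"series": [0,0.15,0,0,1.3,0,0.15,0,0,1.3]}}

```text
time: 53.72
position: [583.3, 220.2, -28.5]
tcp_rot: [-0.499, -0.498, 0.503, 0.501]
force: [-2.7, -1.9, 7.7]
gripper_width: 16.9
```

Contact with the floor at -28.5, as expected. I'll open a little and lift out.

Call:
{"api": "apply_moves", "payload": {"series": [0,0,0,0,2,0,0,0,0,2.3,0,0,0,0,2.3,0,-0.5,0,0,2.3,0,-1.5,0,0,2.3,0,-3,0,0,2.3,0,-6,0,0,2.5,0,-10,0,0,3.5,0,-12,0,0,3.5,0,-12,0,0,3.5]}}

```text
time: 54.98
position: [585.3, 221.0, 94.0]
tcp_rot: [-0.499, -0.499, 0.501, 0.5]
force: [0.0, -0.4, -0.2]
gripper_width: 35.1
```

Run:
```python
from h import *
c=manip.camera("side");crop(c,130,220,330,340,"f6.png",4)
t=manip.camera("top");crop(t,250,135,345,235,"g1.png",6)
s=manip.state();print(s["time"],s["position"],s["joint_positions"].round(3),s["gripper_width"])
```

```text
55.075 [583.98257384 220.54773296  91.44654868] [ 0.361  0.511  0.138  1.205 -0.     0.36 ] 35.10652474442579
```

View pics/f6.png

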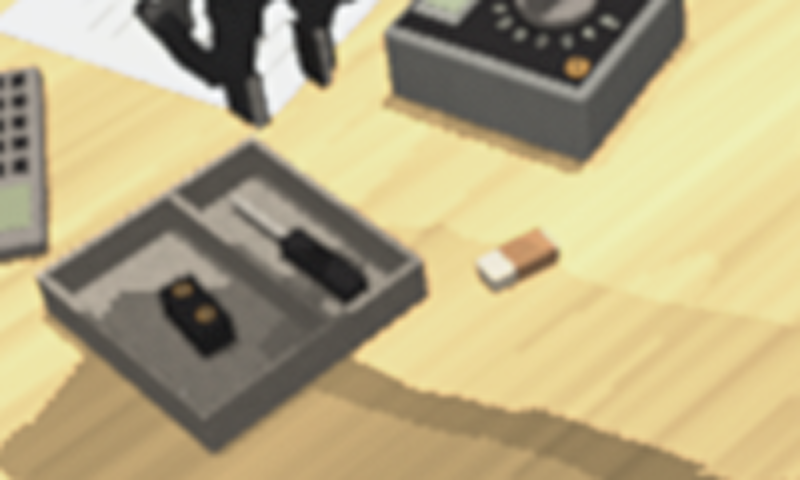

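View pics/g1.png

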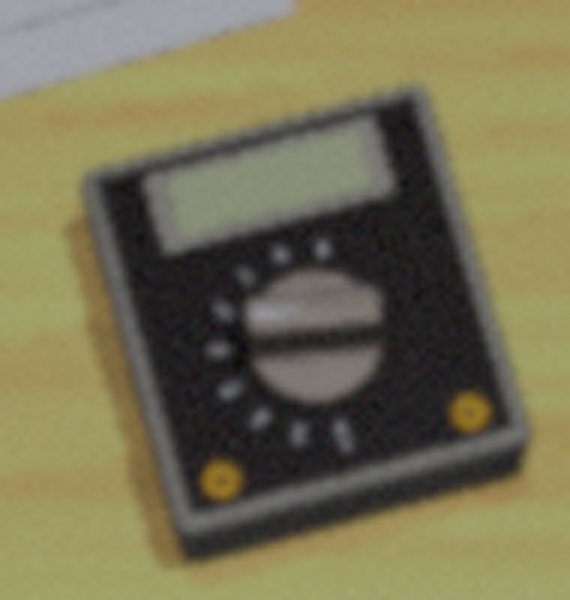

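Run:
```python
from h import *
t=manip.camera("top");c=manip.camera("side")
T=np.array([[86,174],[422,86],[527,430],[182,524]])/6+[249.6,134.6]
P=ray(t,T,55);r=cv2.minAreaRect(P.astype(np.float32));print(P.round(0).tolist(),P.mean(0),r)
a=np.arctan2(*(P[1]-P[2])[::-1]);b=np.arctan2(*(P[0]-P[3])[::-1]);e=np.arctan2(*(P[0]-P[1])[::-1])-np.pi/2;print(np.degrees([a,b,e]))
y=(a+b+e)/3
k=P.mean(0)-15*np.array([np.cos(y),np.sin(y)]);print("knob",k,proj(t,[*k,60]),proj(t,[*k,95]),proj(c,[*k,95]),proj(c,[*k,60]))
# knob disc: light circle in top
print("disc centre from image z~68:",ray(t,[[249.6+314/6,134.6+335/6]],66))
crop(t,285,165,320,210,"g2.png",13); crop(c,235,185,305,245,"g3.png",9)
```

```text
[[667.0, 92.0], [700.0, -27.0], [573.0, -63.0], [540.0, 58.0]] [620.00464108  14.8577829 ] ((620.0615844726562, 14.927642822265625), (132.37709045410156, 125.10274505615234), 15.405423164367676)
[15.58200932 15.1388618  15.2696277 ]
knob [605.53836574  10.89207009] [[302.20925669 190.74776155]] [[302.08440239 185.82296533]] [[268.27990231 208.36080546]] [[269.1897361  219.76659755]]
disc centre from image z~68: [[604.43596824  11.42956904]]
```

View pics/g2.png

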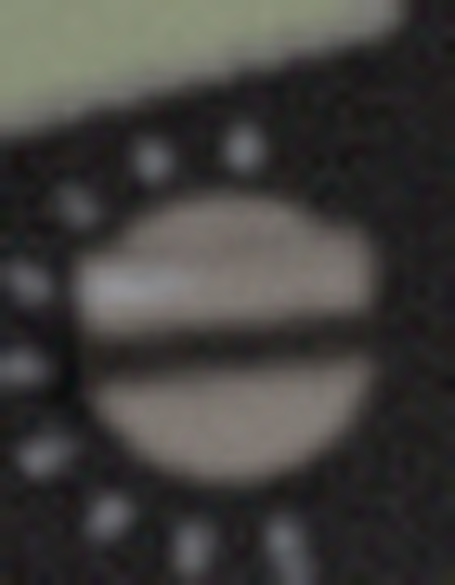

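View pics/g3.png

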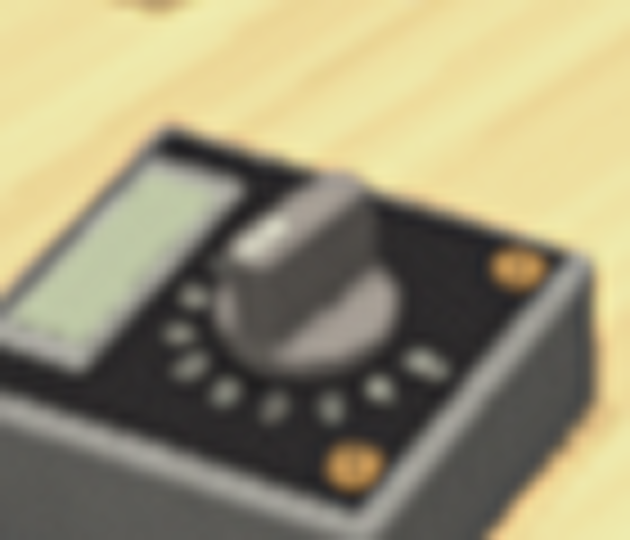

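The white pointer mark is at the left (+y) end of the bar, and the bar yaw of about 95° with a meter yaw of about 15.3° puts the selector at click 4 now. Moving over the knob.

Run:
```python
from h import *
go([605,11,60],5.3)
```

```text
shift [-20.93   3.12  -2.15] toolx yaw 90.07 roll 84.76600564510112 j6 0.36 down [-0.008 -0.003 -1.   ]
```

Call:
{"api": "apply_moves", "payload": {"series": [-3,0,-0.3,9,3.5,-6,0,-0.6,18,3.5,-9,0,-0.9,27,3.5,-12,0,-1.2,36,3.5,-15,0,-1.5,45,3.5,-18,0,-1.8,54,3.5,-20,0,-2,63,3.5,-20.9,0,-2.1,72,3.5,-20.9,0,-2.1,81,3.5,-20.9,1,-2.1,84.8,3.5,-20.9,2,-2.1,84.8,3.5,-20.9,2,-2.1,84.8,3.5]}}

```text
time: 56.68
position: [603.7, 11.4, 69.9]
tcp_rot: [0.707, 0.03, -0.037, -0.705]
force: [0.5, -0.2, -0.4]
gripper_width: 35.2
```

Run:
```python
from h import *
c=manip.camera("side");crop(c,225,160,315,250,"g4.png",7)
s=manip.state();print(s["time"],s["position"],s["joint_positions"].round(3),s["gripper_width"])
go([605,11,36],5.3)
```

```text
56.725 [604.11255622  11.34886192  70.57635718] [ 0.021  0.482  0.038  1.136 -0.003  1.498] 34.904139613173925
shift [ 0.12  3.46 -0.03] toolx yaw 5.35 roll 0.04834834153089673 j6 1.498 down [-0.009 -0.003 -1.   ]
```

View pics/g4.png

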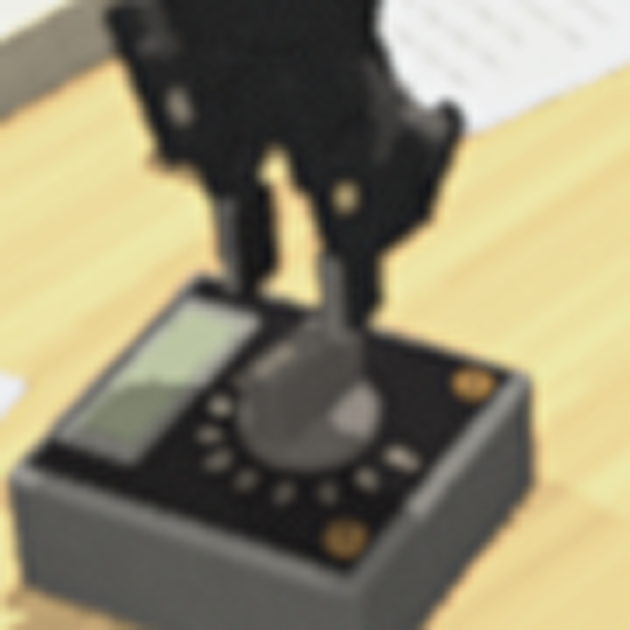

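Descending around the bar and gripping.

Call:
{"api": "apply_moves", "payload": {"series": [0.1,1,0,0,3.5,0.1,2,0,0,3.5,0.1,2.8,0,0,3.5,0.1,3.3,0,0,3.5,0.1,3.3,0,0,3.5]}}

```text
time: 57.35
position: [604.6, 11.3, 37.2]
tcp_rot: [0.707, 0.03, -0.036, -0.705]
force: [0.0, 0.8, 0.2]
gripper_width: 35.1
```

Call:
{"api": "apply_moves", "payload": {"series": [0,0,0,0,2.6,0,0,0,0,2,0,0,0,0,1.6,0,0,0,0,1.2,0,0,0,0,1,0,0,0,0,1], "newtons": 40}}

```text
time: 58.1
position: [605.2, 11.4, 37.6]
tcp_rot: [0.707, 0.03, -0.036, -0.705]
force: [4.6, -0.0, 2.7]
gripper_width: 13.2
```

Run:
```python
from h import *
c=manip.camera("side");crop(c,225,160,315,250,"g5.png",7)
s=manip.state();print(s["time"],s["position"],s["force"],s["torque"],s["joint_positions"].round(3),s["gripper_width"])
go([605,11,36],5.3)
```

```text
58.15 [605.17028664  11.38840541  37.56345984] [ 5.01778729 -0.2057467   3.24966898] [ 0.16192523 -1.15657004  0.04703349] [ 0.02   0.505 -0.012  1.062 -0.003  1.498] 13.09895292782754
shift [-0.02  0.16 -0.04] toolx yaw 5.35 roll 0.05288724086325658 j6 1.498 down [-0.008 -0.003 -1.   ]
```

View pics/g5.png

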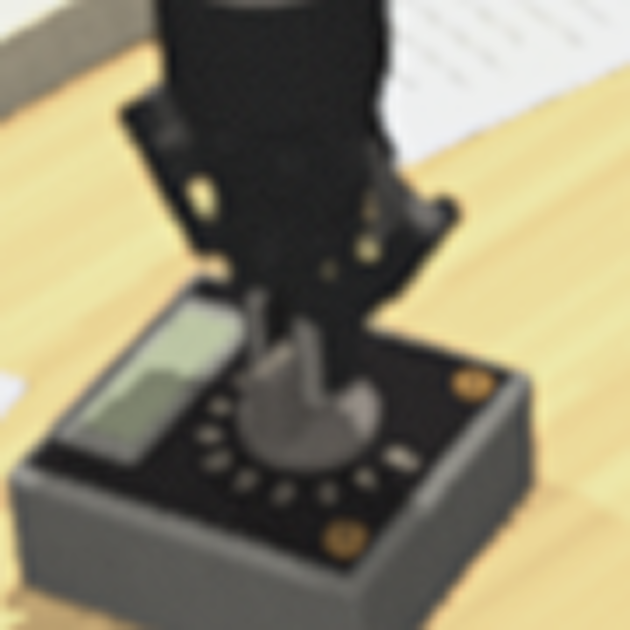

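The bar is gripped at 13 mm with a small side force. Turning anticlockwise.

Call:
{"api": "apply_moves", "payload": {"series": [0,0,0,-6,1,0,0,0,-12,1,0,0,0,-18,1,0,0,0,-24,1,0,0,0,-30,1,0,0,0,-36,1,0,0,0,-42,1,0,0,0,-48,1,0,0,0,-54,1,0,0,0,-60,1,0,0,0,-60,1]}}

```text
time: 59.52
position: [605.2, 11.2, 37.6]
tcp_rot: [-0.595, -0.378, 0.385, 0.596]
force: [3.3, -1.3, 1.3]
gripper_width: 12.9
```

Run:
```python
from h import *
s=manip.state();print(s["time"],s["position"],s["force"],s["torque"],s["joint_positions"].round(3),s["gripper_width"]);go([605,11,36],105.3)
```

```text
59.525 [605.19495587  11.22458524  37.57509452] [ 3.33938426 -1.33426592  1.31296429] [-0.3079239  -0.7831041  -0.04112529] [ 0.02   0.505 -0.012  1.062 -0.003  0.451] 12.897638740189057
shift [-0.03  0.16  0.01] toolx yaw 65.31 roll -39.98573857117759 j6 0.451 down [-0.008 -0.003 -1.   ]
```

Call:
{"api": "apply_moves", "payload": {"series": [0,0,0,-6,1,0,0,0,-12,1,0,0,0,-18,1,0,0,0,-24,1,0,0,0,-30,1,0,0,0,-36,1,0,0,0,-40,1,0,0,0,-40,1]}}

```text
time: 60.52
position: [605.3, 11.1, 37.6]
tcp_rot: [-0.428, -0.559, 0.564, 0.431]
force: [3.9, -0.4, 1.0]
gripper_width: 13.1
```

Run:
```python
from h import *
s=manip.state();print(s["force"],s["torque"],s["joint_positions"].round(3),s["gripper_width"]);go([605,11,36],105.3)
```

```text
[ 3.88671614 -0.4350091   1.02862663] [-0.3345296  -1.14058297  0.01102244] [ 0.02   0.505 -0.012  1.062 -0.003 -0.244] 13.067776772490681
shift [-0.    0.16  0.03] toolx yaw 105.16 roll -0.13705262745222058 j6 -0.244 down [-0.008 -0.004 -1.   ]
```

Call:
{"api": "apply_moves", "payload": {"series": [0,0,0,-2,1,0,0,0,-4,1,0,0,0,-4,1]}}

```text
time: 60.9
position: [605.3, 11.1, 37.6]
tcp_rot: [-0.408, -0.573, 0.579, 0.412]
force: [2.5, 0.4, 2.4]
gripper_width: 12.9
```

Run:
```python
from h import *
s=manip.state();print(s["force"],s["torque"],s["joint_positions"].round(3),s["gripper_width"]);go([605,11,36],105.3)
```

```text
[2.54059048 0.35751125 2.42647329] [-0.02325693 -0.93516365 -1.44526261] [ 0.02   0.505 -0.012  1.062 -0.003 -0.314] 12.902154483706466
shift [-0.    0.16  0.03] toolx yaw 109.13 roll 3.830506858103476 j6 -0.314 down [-0.008 -0.003 -1.   ]
```

The stop is reached: torque rises to 1.45 Nm past tool yaw 105.2°. Now clockwise 75° from there, so roll +79 from the present angle.

Call:
{"api": "apply_moves", "payload": {"series": [0,0,0,4,1,0,0,0,10,1,0,0,0,16,1,0,0,0,22,1,0,0,0,28,1,0,0,0,34,1,0,0,0,40,1,0,0,0,46,1,0,0,0,52,1,0,0,0,58,1,0,0,0,64,1,0,0,0,70,1,0,0,0,75,1,0,0,0,78,1,0,0,0,79,1,0,0,0,79,1,0,0,0,79,1]}}

```text
time: 63.02
position: [605.2, 11.3, 37.6]
tcp_rot: [0.683, 0.181, -0.187, -0.682]
force: [2.2, 2.4, 1.8]
gripper_width: 13.0
```

Run:
```python
from h import *
s=manip.state();print(s["force"],s["torque"],s["joint_positions"].round(3),s["gripper_width"]);go([605,11,36],30.2)
```

```text
[2.18635362 2.44733767 1.79303762] [ 0.48791207 -0.61286686  0.04204504] [ 0.02   0.505 -0.012  1.062 -0.003  1.064] 12.990074578167189
shift [-0.03  0.16 -0.01] toolx yaw 30.18 roll -0.015277515815455445 j6 1.064 down [-0.008 -0.003 -1.   ]
```

Torque is about zero at 30.2°, so it is sitting in the detent. Releasing and lifting.

Call:
{"api": "apply_moves", "payload": {"series": [0,0,0,0,1.6,0,0,0,0,2.2,0,0,0,0,3,0,0,0,0,3,0,-1,0,0,3,0,-3,0,0,3,0,-6,0,0,3,0,-10,0,0,3,0,-10,0,0,3]}}

```text
time: 64.15
position: [607.9, 11.6, 141.4]
tcp_rot: [0.684, 0.183, -0.185, -0.682]
force: [0.1, 0.0, -1.7]
gripper_width: 29.9
```

Run:
```python
from h import *
go([400,-150,137])
c=manip.camera("side");crop(c,225,160,315,250,"g6.png",7)
```

```text
shift [-26.1    0.55  -3.51] toolx yaw 30.18 roll None j6 1.065 down [-0.003 -0.003 -1.   ]
```

View pics/g6.png

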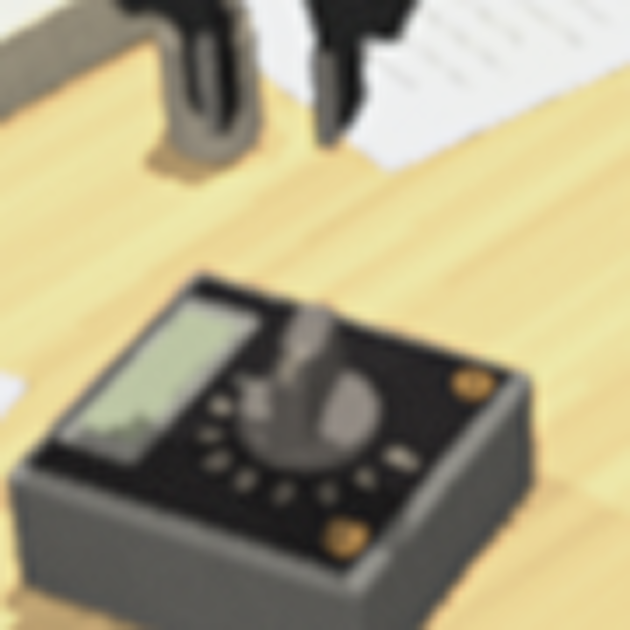

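Run:
```python
from h import *
go([300,-350,150])
```

```text
shift [-44.73  -0.78 -15.82] toolx yaw 30.18 roll None j6 1.065 down [-0.005 -0.003 -1.   ]
```

Call:
{"api": "apply_moves", "payload": {"series": [-5,-1,-1.8,0,3,-10,-1,-3.6,0,3,-15,-1,-5.4,0,3,-20,-1,-7.2,0,3,-25,-1,-9,0,3,-30,-1,-10.8,0,3,-35,-1,-12.6,0,3,-40,-1,-14.4,0,3,-44,-1,-15.8,0,3,-44,-1,-15.8,0,3,-44,-1,-15.8,0,3]}}

```text
time: 65.58
position: [306.1, -345.7, 151.7]
tcp_rot: [0.683, 0.182, -0.186, -0.682]
force: [0.0, 0.1, -0.2]
gripper_width: 30.2
```

Run:
```python
from h import *
c=manip.camera("side");cv2.imwrite("pics/h1.png",c["color"][:,:,::-1])
t=manip.camera("top");cv2.imwrite("pics/h2.png",t["color"][:,:,::-1])
a=t["color"][140:230,250:345,::-1];b=t["color"][165:245,385:450,::-1]
cv2.imwrite("pics/h3.png",np.hstack([cv2.resize(a,(475,450),interpolation=2),cv2.resize(b,(325,450),interpolation=2)]))
print(manip.state()["time"],manip.state()["position"])
```

```text
65.675 [ 306.66912472 -345.36543627  151.88844026]
```

View pics/h1.png

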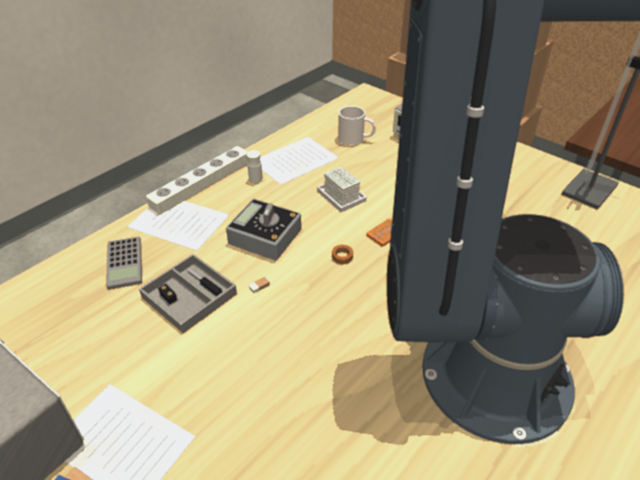

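View pics/h2.png

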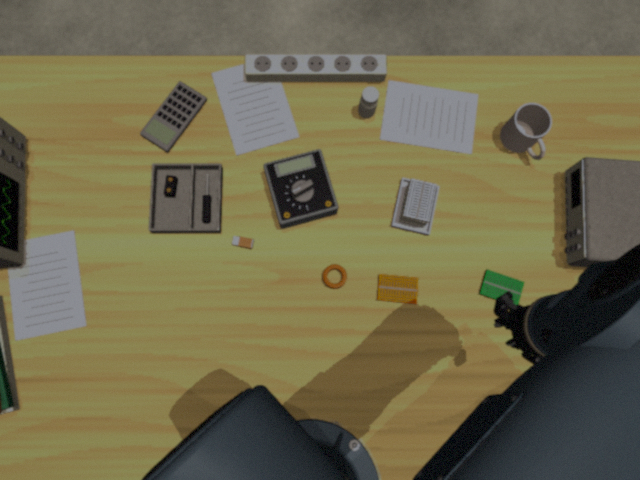

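View pics/h3.png

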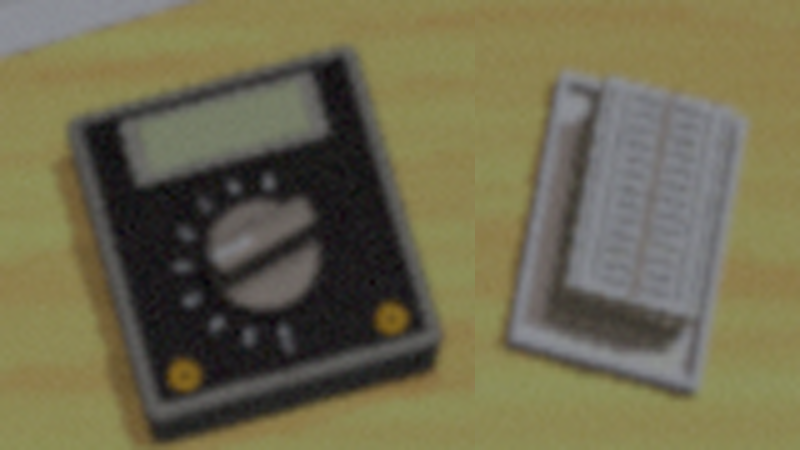

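The selector points at the third tick, and the two boards are stacked square. The block was knocked about 3 cm at some point but is still in the wide compartment, and the driver is in the narrow one. The tape, eraser and coloured boards haven't moved, and the gripper touches nothing.

Run:
```python
from plant import manip
print(manip.sign_off())
```

```text
the job is handed in; nothing more can be done
None
```

The job is done and handed in at about 66 s of the 210 s allowed. My last pictures from both cameras show everything where you asked for it.

- **Boards:** I found two loose white boards. Both were felt down onto the pile, with contact at about 38.6 mm and then one board higher, and pressed with 10–15 N before release. They look square with the tray in both views.
- **Block and screwdriver:** one of each was present. The block is in the wide compartment and the screwdriver in the narrow one. The block shifted about 3 cm inside its compartment after I placed it, but it is still upright there.
- **Selector:** it was at click 4. I turned it anticlockwise to the stop, where the torque rose to about 1.4 Nm, then clockwise 75°. It held there with almost no torque, and the pointer lines up with the third tick.
- **Left alone:** the tape, the eraser and the orange and green boards are where they were.

Two things did not go as expected:

- **Fingertip height:** the real fingertips are about 39 mm above the reported TCP. My first grasp closed above a board without moving it. I found the offset with the camera and a bench touch, then corrected for it.
- **Wrist limit:** the last joint reached its range limit once without passing it, leaving a 3° tool tilt. I removed that before any grasp.

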